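Stack drying sample trays and lock the carrier

ROBOT

A 6-joint arm with a two-finger parallel gripper is mounted at the origin on the work surface. World frame = base frame: x ahead of the robot, y to its left, z up, the work surface at z = 0. Lengths are in mm, angles in degrees, forces in N, time in s.
With the tool pointing down it reaches from about 350 to 850 mm from the base axis. Payload 8.1 kg.
Tool frame: the origin (TCP) lies midway between the tips of the shut fingers; the grasp point (between the pads) lies 19 mm behind it (r.pinch_z is the distance from the TCP to the grasp point, in mm); z points along the fingers, y is the line along which they close (so a half turn about z gives the same grasp; the last joint's range is limited). The gripper opens to 85 mm and grips with 20 to 120 N. Pads are 22 mm wide; open, the fingers measure 114 mm over their backs; the gripper's body (76 mm by 85 mm) begins 54 mm behind the grasp point. The pads swing forward as they close: fully open they stand 13 mm farther back than shut.
Start: joints at [-74.221, 7.471, 85.268, -0, 87.261, -4.893], TCP at [211.834, -561.366, 231.292] pointing down, gripper open.
Joint ranges: [-169.43, 169.43], [-51.17, 129.36], [1.28, 143.12], [-76.62, 256.62], [0, 156.53], [-152.29, 152.29]. Speed limits (degrees/s): [136.94, 136.94, 159.86, 180, 180, 180].

INTERFACE

Orientations are given as [roll, pitch, yaw] about the fixed x, y, z axes, in that order (R = Rz(yaw) Ry(pitch) Rx(roll)).
In Python, from bench import sensors, optics, job, r gives the robot as it stands.
- The arm moves only by the tool play_rows, never from a script. Its argument "motion" is a list that holds one entry, the list of rows, each a list of 6 numbers: the shift along the tool's x, y, z in cm, then the turn, a rotation vector about the tool's x, y, z in degrees. In form: [[[x, y, z, ax, ay, az], ...]]. A call has 1 to 5 rows; each row is the pose to reach, as a shift and turn from the pose commanded when the call began, along the tool's axes at that moment; what a row does not reach only later rows make up. A row lasts 1/10 s, in which the tool goes at most 50 mm and 8.59 degrees, less where a joint would pass 70% of its speed; a pose out of reach is approached as far as the arm can. A call with a gripper value outside its range is refused whole. "jaw" is the opening, from 0 (shut) to 1 (fully open), set as the call begins (left out, the last holds). The fingers move at their own pace and stop on an object; "squeeze" is the grip in N (left out, the last holds). Time passes only in rows, so rows that repeat a pose let the fingers close. It gives the time, the measured TCP pose, the force, the opening and the grip force at its end, in the units of the state.
- sensors.sense(): the state, without advancing time (a new reading comes with each control period).
- optics.snapshot(name): name is "scene" or "top" or "wrist"; returns a dict with "pixels" (384x512x3 uint8, red, green, blue), "mtx" (3x3 intrinsics, pixels), "R" (3x3) and "t" (3): a world point X has camera coordinates R X + t; the wrist camera has in their place "T_tool_cam" (4x4, takes a point from camera to tool coordinates, whose origin is the TCP and whose axes are the flange's). Camera axes: x right, y down, z forward; pixel columns grow to the right and rows downward; lengths in mm; the calibration is good to about 2 mm. A picture is of the moment at which its call begins: read the wrist's pose just before it. There is no depth.
- job.hand_in(): hands the job in; it is judged then, once.
The state is a dict: "time": time; "joint_pos": joint angles; "qd": joint speeds; "joint_efforts": joint torques, N m; "tool_pos": TCP position; "tcp_rot": TCP orientation; "ft_force": force on the tool from outside, world axes, zero at the start; "wrist_torque": the same for the moment, N m; "finger_gap": finger opening in mm; "grip_force": force on a finger pad.
Only numpy, scipy, OpenCV 4.12 (cv2) and the standard library are available. Lean on these libraries where they do the work, as an engineer would, in place of code of your own. Each camera call takes 0.05 s, during which the arm holds its last target. There are 200 camera calls.

TASK

Take the two aluminium sample trays from the sloping drying rack and stack them one at a time, flat and square, on the tray already in the clamp carrier, edges flush all round; then set the steel pressure plate square on top with its grip block upwards and in the middle. Set everything down, never drop it. Last, swing the carrier's two joined cam arms up and fully over to their stop above the pile to lock it, leaving the pile square, and leave the glassware and other things on the bench where they stand.

Things in the scene. Friction and masses are not known exactly. Their poses are not given: they have to be found in the camera images.
- tray_a: flat closed aluminium sample tray, 120 (its x) x 64 (its y) x 16 mm (its z), 0.22 kg nominal; origin at the centre of its underside, z out of its lid. Starts lying on the rack's 30 degree face, its x pointing up the slope, its lower end against the rack's ledge. Either tray may be stacked first.
- tray_b: flat closed aluminium sample tray, 120 (its x) x 64 (its y) x 16 mm (its z), 0.22 kg nominal; origin at the centre of its underside, z out of its lid. Starts beside tray_a on the rack, about 120 mm between their centres (at least 40 mm free between them).
- tray_base: flat closed aluminium sample tray, 120 (its x) x 64 (its y) x 16 mm (its z), 0.22 kg nominal; origin at the centre of its underside, z out of its lid. Loose, already lying flat in the carrier, nearly centred on its seat; the bottom of the pile.
- plate: steel pressure plate 110 (x) x 64 (y) x 6 mm (z), 0.34 kg nominal, with a black grip block standing on its middle: 30 (x) x 14 (y) mm, from 6 to 40 mm above the underside. Origin at the centre of the underside. Starts lying flat on the bench. It is 10 mm shorter than the trays: it goes centred on them, long side along theirs.
- rack: fixed drying rack, origin on the bench under its centre. Its flat face, 150 mm up the slope and 260 mm wide (its y), rises 30 degrees towards its +x, away from the robot; the face's foot is at x = -70 mm, z = 30 mm, its upper end at x = +60, z = 105 mm. A ledge 12 mm deep along the foot stands 8 mm off the face.
- seat (a point): centre of the top of the carrier's base, 10 mm above the bench, where the pile stands; x along the trays' long sides, y along their short sides, z up. The fixed base is 150 (x) x 170 (y) x 10 mm. Two lugs hold the yoke pivots at x = -40, y = +-81 mm, up to 42 mm above the bench. The yoke's folded arms lie to -x (the robot's side). The finished pile is 88 mm high over this point.
- yoke (a joint): angle (rad) of the yoke: two cam arms 148 mm apart joined by a straight round grip bar of 10 mm diameter. 0: the arms lie level, folded towards seat -x; pi/2: they point straight up; 2.05: the stop, fully over, the bar then right above the pile's middle, 2 mm over the plate's grip block. The hinge is stiff (0.18 N m, about 2 N at the bar) and stays where it is left.
- yoke_bar (a point): middle of the yoke's grip bar, which runs along seat y, about 70 mm of it free to grip on each side of the middle; it moves on a circle of 85 mm radius about yoke_hinge: seat x = -40 - 85 cos(angle), z above the bench = 30 + 85 sin(angle), in mm.
- yoke_hinge (a point): middle of the yoke's hinge axis, which runs along seat y; 40 mm to the -x of the seat's centre and 30 mm above the bench.
- flask1: conical glass flask, 82 mm across, 140 mm high; leave it; origin at the centre of its underside
- flask2: conical glass flask, 82 mm across, 140 mm high; leave it; origin at the centre of its underside
- flask3: conical glass flask, 82 mm across, 140 mm high; leave it; origin at the centre of its underside
- bowl: white bowl, 100 mm across, 32 mm high; leave it; origin at the centre of its underside
- jar: white jar, 64 mm across, 90 mm high; leave it; origin at the centre of its underside
- stopper: black rubber stopper, 42 mm across, 34 mm high; leave it; origin at the centre of its underside

How it is judged:
By the outcome, as a careful person would: the job done as asked, in the order asked, and still so for the second after the job is handed in, with the robot touching nothing.
It also fails if it takes over 72 s, if anything falls off the work surface, if the arm or the gripper's body presses on something with over 40 N, if the wrist force passes 120 N, or if a joint passes its speed limit or range.

## Working session

There is one attempt and no reset: what is moved stays moved. The work goes in short steps, Python scripts to look and compute and a tool call to move; the robot and the scene stay as the last step left them, time stands still between calls to the robot, and variables do not carry over. Pictures are saved under pics/ and viewed, at most 10 in all, crops included, and the job is handed in when it is done.

Besides the shell and the picture viewer there is one more tool, called after "Request:" by a JSON object that holds its "op" and its "data", one argument or row to a line. play_rows: Moves the arm, as the interface text tells. Its arguments: {"type":"object","properties":{"motion":{"type":"array","items":{"type":"array","items":{"type":"array","items":{"type":"number"}}}},"jaw":{"type":"number"},"squeeze":{"type":"number"}},"required":["motion"]}

```bash
ls; mkdir -p pics
python3 - <<'E'
from bench import sensors, optics, job, r
import cv2,numpy as np,pickle
s=sensors.sense(); print(s)
d={}
for n in ("scene","top"):
    p=optics.snapshot(n); d[n]=p
    cv2.imwrite(f"pics/{n}0.png",cv2.resize(p["pixels"][:,:,::-1],(800,600),interpolation=cv2.INTER_CUBIC))
    print(n,p["mtx"],p["R"],p["t"])
pickle.dump(d,open("cam.pkl","wb"))
w=optics.snapshot("wrist"); print(w["mtx"],w["T_tool_cam"])
E
```

```text
pics
{'time': 0.0, 'joint_pos': array([-7.42234776e+01,  7.51538080e+00,  8.53280999e+01, -1.53171727e-03,
        8.72604599e+01, -4.89242347e+00]), 'qd': array([ 0.00152842,  0.01380544, -0.09392999, -0.00084365,  0.15142475,
       -0.04629328]), 'joint_efforts': array([-7.15083734e-04, -5.69404149e+01, -5.00549769e+01, -2.99053481e-04,
        1.49247417e-02, -3.33384503e-05]), 'tool_pos': array([ 211.65297234, -560.85884605,  230.25287703]), 'tcp_rot': array([-1.79896308e+02, -7.34033457e-03,  2.06690138e+01]), 'ft_force': array([ 0.7472035 , -0.94777406, -0.20102371]), 'wrist_torque': array([ 0.02693286, -0.00307123, -0.03048835]), 'grip_force': 0.0, 'finger_gap': 85.665349315586}
scene [[413.31257156   0.         256.61981598]
 [  0.         413.31257156 190.29045333]
 [  0.           0.           1.        ]] [[ 0.34985246  0.93678345  0.00632648]
 [ 0.73304236 -0.26954555 -0.62449507]
 [-0.58331137  0.22311872 -0.78100312]] [-202.03575146 -401.40244703 1551.34605923]
top [[349.75033875   0.         257.5876816 ]
 [  0.         349.75033875 194.09531487]
 [  0.           0.           1.        ]] [[-0.0113331  -0.9998306   0.01450252]
 [-0.98622862  0.00878336 -0.16515433]
 [ 0.16499897 -0.01617451 -0.9861611 ]] [ -14.46533091  591.78450508 1148.1250267 ]
[[296.8504732    0.         255.89796567]
 [  0.         296.8504732  186.24191698]
 [  0.           0.           1.        ]] [[ 1.33754594e-04 -9.59453339e-01 -2.81867473e-01  7.20876930e+01]
 [ 9.99999667e-01 -9.87502681e-05  8.10667586e-04  4.69507170e-01]
 [-8.05632211e-04 -2.81867487e-01  9.59453006e-01 -1.41873989e+02]
 [ 0.00000000e+00  0.00000000e+00  0.00000000e+00  1.00000000e+00]]
```

View pics/top0.png

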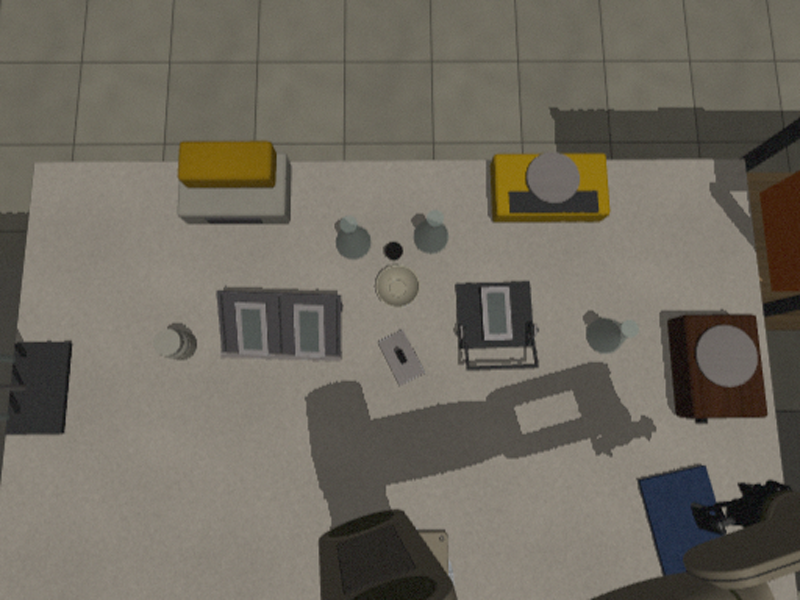

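View pics/scene0.png

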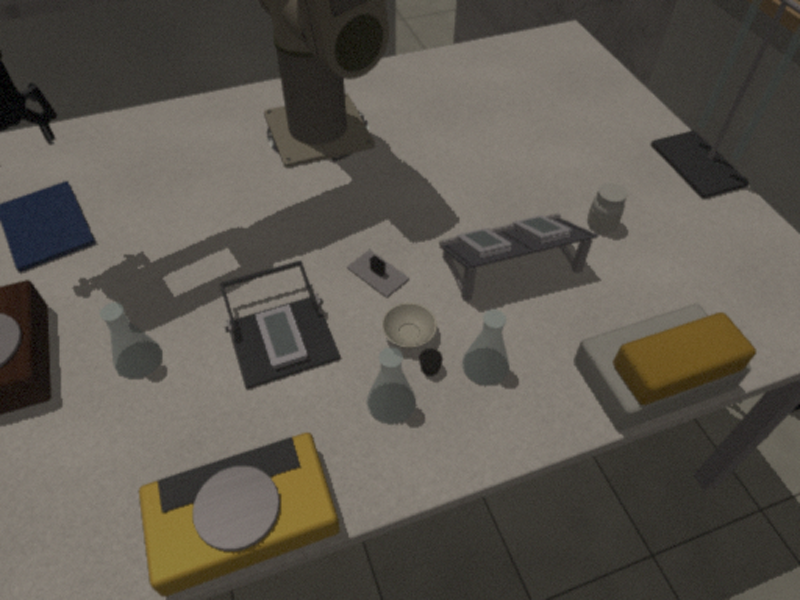

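The top view shows the rack trays at about (252,329) and (309,330), the carrier tray at (496,313) with the yoke bar near (503,366), and the plate at (401,357). The scene view confirms the yoke's bar is towards the robot. Next I'll get coarse positions.

```bash
cat > h.py <<'E'
import numpy as np,cv2,pickle
from scipy.spatial.transform import Rotation as Ro
def unproj(p,uv,z):
    "pixels (n,2) -> world points on plane height z"
    uv=np.atleast_2d(uv).astype(float); d=np.c_[uv,np.ones(len(uv))]@np.linalg.inv(p["mtx"]).T@p["R"]
    c=-p["R"].T@p["t"]; return c+d*((z-c[2])/d[:,2])[:,None]
def proj(p,X):
    q=np.atleast_2d(X)@p["R"].T+p["t"]; q=q@p["mtx"].T; return q[:,:2]/q[:,2:]
def tool(s):
    T=np.eye(4); T[:3,:3]=Ro.from_euler("xyz",s["tcp_rot"],degrees=True).as_matrix(); T[:3,3]=s["tool_pos"]; return T
def wrist():
    from bench import sensors,optics
    s=sensors.sense(); p=optics.snapshot("wrist"); T=tool(s)@p["T_tool_cam"]
    p["R"]=T[:3,:3].T; p["t"]=-p["R"]@T[:3,3]; p["s"]=s; return p
def row(T0,pos,R):
    "tool-frame shift (cm) and rotvec (deg) from pose T0 to pos,R"
    return np.r_[T0[:3,:3].T@(np.array(pos)-T0[:3,3])/10, np.degrees(Ro.from_matrix(T0[:3,:3].T@R).as_rotvec())].round(2)
E
python3 - <<'E'
from h import *
p=pickle.load(open("cam.pkl","rb"))["top"]; k=1/1.5625
def u(l,z): 
    q=unproj(p,np.array(l)*k,z); print(q.round(0)[:,:2].tolist(), q.mean(0).round(0)); 
u([(220,290),(341,291)],105); u([(221,357),(341,360)],34)
u([(236,303),(267,303),(270,355),(238,356)],80)
u([(294,304),(323,304),(326,356),(294,356)],80)
u([(456,283),(530,282)],10)
u([(480,287),(509,286),(512,340),(484,341)],26)
u([(378,343),(402,329),(424,372),(400,385)],6)
u([(466,364),(537,367)],30); u([(458,352),(534,350)],80)
E
```

```text
[[614.0, 361.0], [609.0, 109.0]] [612. 235. 105.]
[[479.0, 375.0], [470.0, 115.0]] [475. 245.  34.]
[[590.0, 334.0], [590.0, 268.0], [479.0, 259.0], [478.0, 325.0]] [534. 296.  80.]
[[587.0, 211.0], [586.0, 149.0], [476.0, 142.0], [477.0, 209.0]] [531. 178.  80.]
[[644.0, -144.0], [645.0, -313.0]] [ 644. -229.   10.]
[[631.0, -196.0], [633.0, -261.0], [511.0, -263.0], [509.0, -200.0]] [ 571. -230.   26.]
[[509.0, 35.0], [540.0, -19.0], [443.0, -67.0], [415.0, -14.0]] [477. -16.   6.]
[[459.0, -158.0], [451.0, -314.0]] [ 455. -236.   30.]
[[481.0, -136.0], [484.0, -297.0]] [ 483. -216.   80.]
```

Run:
```python
from h import *
from bench import sensors
T=tool(sensors.sense()); R=Ro.from_euler("xyz",[180,0,0],degrees=True).as_matrix()
print(row(T,[390,-400,200],R))
```

```text
[ 2.236e+01 -8.760e+00  3.060e+00 -8.000e-02  1.000e-02  2.067e+01]
```

Request:
{"op": "play_rows", "data": {
  "motion": [
    [[4,-1.6,0.6,0,0,5],[9,-3.6,1.2,0,0,10],[13.5,-5.4,1.8,0,0,15],[18,-7,2.4,-0.08,0,20.67],[22.4,-8.8,3.0,-0.08,0,20.67]]
  ]
}}

```text
time: 0.65
tool_pos: [391.5, -398.4, 200.8]
tcp_rot: [179.9, -0.0, -0.2]
ft_force: [0.5, 0.0, -0.1]
finger_gap: 85.2
grip_force: 0.0
```

Request:
{"op": "play_rows", "data": {
  "motion": [
    [[4,-4,0.5,0,0,0],[7.4,-7.4,1.5,0,0,0],[11,-10.5,2.3,0,0,0],[14.5,-13.8,3,0,0,0],[18,-16.5,3,0,0,0]]
  ]
}}

```text
time: 1.15
tool_pos: [570.7, -232.5, 169.4]
tcp_rot: [180.0, 0.1, 0.0]
ft_force: [-0.3, -1.3, 0.9]
finger_gap: 85.5
grip_force: 0.0
```

Request:
{"op": "play_rows", "data": {
  "motion": [
    [[0,0,0,0,0,0],[0,0,0,0,0,0],[0,0,0,0,0,0]]
  ]
}}

```text
time: 1.45
tool_pos: [569.7, -235.5, 170.8]
tcp_rot: [179.9, 0.0, -0.0]
ft_force: [-0.6, 0.1, -0.5]
finger_gap: 85.5
grip_force: 0.0
```

Run:
```python
from h import *
p=wrist(); print(p["s"]["time"],p["s"]["tool_pos"],p["s"]["tcp_rot"],p["s"]["ft_force"]); pickle.dump(p,open("w1.pkl","wb"))
cv2.imwrite("pics/w1.png",cv2.resize(p["pixels"][:,:,::-1],(800,600),interpolation=cv2.INTER_CUBIC))
```

```text
1.45 [ 569.72473949 -235.45966687  170.83647225] [ 1.79917773e+02  3.19469509e-02 -1.70115759e-02] [-0.59366695  0.12360805 -0.51113953]
```

View pics/w1.png

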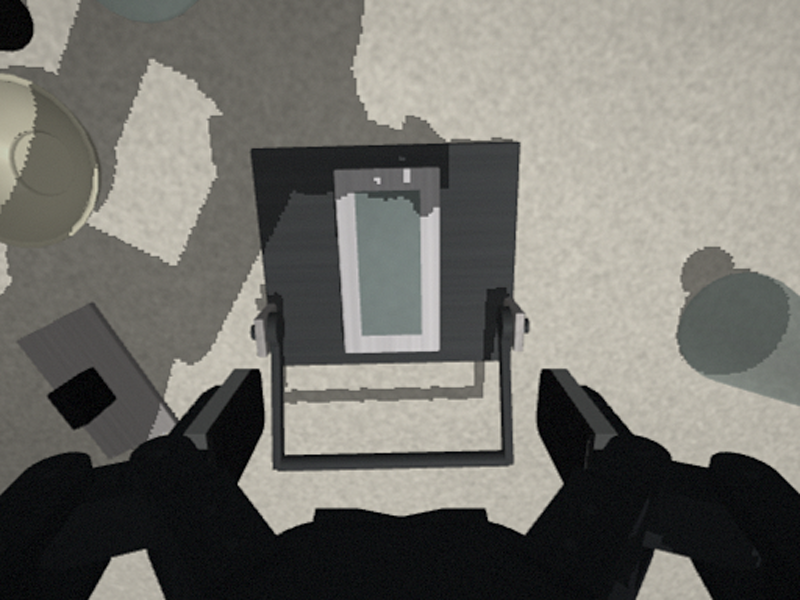

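```bash
cat >> h.py <<'E'
from scipy.optimize import least_squares
from scipy.ndimage import map_coordinates
def frame(x,y,z,yaw,pitch=0):
    T=np.eye(4); T[:3,:3]=Ro.from_euler("xyz",[0,pitch,yaw],degrees=True).as_matrix(); T[:3,3]=[x,y,z]; return T
def fit(p,T,L,W,half=7,skip=(),iters=5):
    "refine in-plane pose (dx,dy mm, dyaw deg) of a LxW rectangle centred on T's xy plane by its image edges; skip: edges among +x -x +y -y"
    g=cv2.GaussianBlur(cv2.cvtColor(p["pixels"],cv2.COLOR_RGB2GRAY).astype(float),(0,0),0.8)
    t=np.linspace(-.43,.43,30); E={"+x":(L/2+0*t,W*t),"-x":(-L/2+0*t,W*t),"+y":(L*t,W/2+0*t),"-y":(L*t,-W/2+0*t)}
    n={"+x":(1,0),"-x":(-1,0),"+y":(0,1),"-y":(0,-1)}
    ks=[k for k in E if k not in skip]
    P=np.concatenate([np.c_[E[k][0],E[k][1],0*t] for k in ks]); N=np.concatenate([np.tile([*n[k],0.],(30,1)) for k in ks])
    def tf(q,A): return A@Ro.from_euler("z",q[2],degrees=True).as_matrix().T+[q[0],q[1],0]
    def im(q,A): return proj(p,tf(q,A)@T[:3,:3].T+T[:3,3])
    q=np.zeros(3)
    for i in range(iters):
        h=max(half-1.5*i,2.5); s=np.arange(-h,h+.01,.25)
        a=im(q,P); d=im(q,P+N)-a; d/=np.linalg.norm(d,axis=1)[:,None]
        pts=a[:,None]+s[None,:,None]*d[:,None]
        v=map_coordinates(g,[pts[...,1],pts[...,0]],order=1,mode="nearest"); gr=np.abs(np.gradient(v,axis=1))
        gr[:, [0,-1]]=0
        j=gr.argmax(1); ok=gr.max(1)>.8; tgt=a+s[j][:,None]*d
        f=lambda q:(((im(q,P)-tgt)*d).sum(1))[ok]
        q=least_squares(f,q,loss="soft_l1",f_scale=.4).x
    e=f(q); e_=np.full(len(ok),np.nan); e_[ok]=e
    Tn=T.copy(); Tn[:3,3]=T[:3,3]+T[:3,:3]@[q[0],q[1],0]; Tn[:3,:3]=T[:3,:3]@Ro.from_euler("z",q[2],degrees=True).as_matrix()
    print("fit",Tn[:3,3].round(1),"yaw",round(float(np.degrees(np.arctan2(Tn[1,0],Tn[0,0]))),2),"dq",q.round(2),{k:(round(float(np.nanmedian(np.abs(e_[30*i:30*i+30]))),2),int(ok[30*i:30*i+30].sum())) for i,k in enumerate(ks)})
    return Tn
def draw(p,items,name,crop=None,k=2):
    im=cv2.resize(np.ascontiguousarray(p["pixels"][:,:,::-1]),None,fx=k,fy=k,interpolation=cv2.INTER_CUBIC)
    for T,L,W in items:
        c=np.array([[L/2,W/2,0],[L/2,-W/2,0],[-L/2,-W/2,0],[-L/2,W/2,0]])@T[:3,:3].T+T[:3,3]
        cv2.polylines(im,[np.int32(((proj(p,c)+.5)*k-.5).round(0))],True,(0,0,255),1)
    if crop: x0,y0,x1,y1=[int(v*k) for v in crop]; im=im[y0:y1,x0:x1]
    cv2.imwrite(name,im)
E
python3 - <<'E'
from h import *
p=pickle.load(open("w1.pkl","rb")); k=1/1.5625
print(unproj(p,np.array([(251,149),(520,142),(513,363),(272,366)])*k,10).round(1)[:,:2].tolist())
print(unproj(p,np.array([(334,169),(440,167),(440,352),(345,353)])*k,26).round(1)[:,:2].tolist())
b=fit(p,frame(571,-229,10,1),150,170)
t=fit(p,frame(571,-230,26,1),120,64)
m=(np.array([(275,463),(513,459)])*k)
for a in range(0,100,5):
    a_=np.radians(a); X=[(b@[-40-85*np.cos(a_),y,20+85*np.sin(a_),1])[:3] for y in (74,-74)]; print(a,(proj(p,X)/k).round(0).tolist())
draw(p,[(b,150,170),(t,120,64)],"pics/w1d.png",(100,60,400,330),2.2)
E
```

```text
[[645.4, -143.4], [649.5, -310.9], [499.4, -316.9], [497.3, -145.0]]
[[633.8, -196.8], [634.9, -260.2], [515.1, -263.1], [514.4, -199.4]]
fit [ 574.  -228.3   10. ] yaw 1.72 dq [3.02 0.65 0.72] {'+x': (0.75, 30), '-x': (0.5, 30), '+y': (1.24, 30), '-y': (0.62, 30)}
fit [ 574.9 -229.    26. ] yaw 1.28 dq [3.93 0.91 0.28] {'+x': (0.25, 30), '-x': (0.5, 30), '+y': (0.5, 30), '-y': (0.5, 30)}
0 [[289.0, 444.0], [500.0, 438.0]]
5 [[286.0, 450.0], [502.0, 444.0]]
10 [[284.0, 456.0], [504.0, 449.0]]
15 [[281.0, 460.0], [507.0, 454.0]]
20 [[278.0, 464.0], [509.0, 458.0]]
25 [[274.0, 467.0], [512.0, 461.0]]
30 [[271.0, 470.0], [515.0, 463.0]]
35 [[268.0, 471.0], [518.0, 464.0]]
40 [[264.0, 471.0], [520.0, 464.0]]
45 [[260.0, 470.0], [523.0, 462.0]]
50 [[256.0, 467.0], [526.0, 460.0]]
55 [[253.0, 463.0], [529.0, 456.0]]
60 [[249.0, 458.0], [531.0, 450.0]]
65 [[245.0, 451.0], [534.0, 443.0]]
70 [[242.0, 443.0], [536.0, 435.0]]
75 [[239.0, 433.0], [538.0, 425.0]]
80 [[236.0, 422.0], [540.0, 414.0]]
85 [[233.0, 410.0], [541.0, 401.0]]
90 [[231.0, 396.0], [542.0, 387.0]]
95 [[229.0, 382.0], [543.0, 373.0]]
```

View pics/w1d.png

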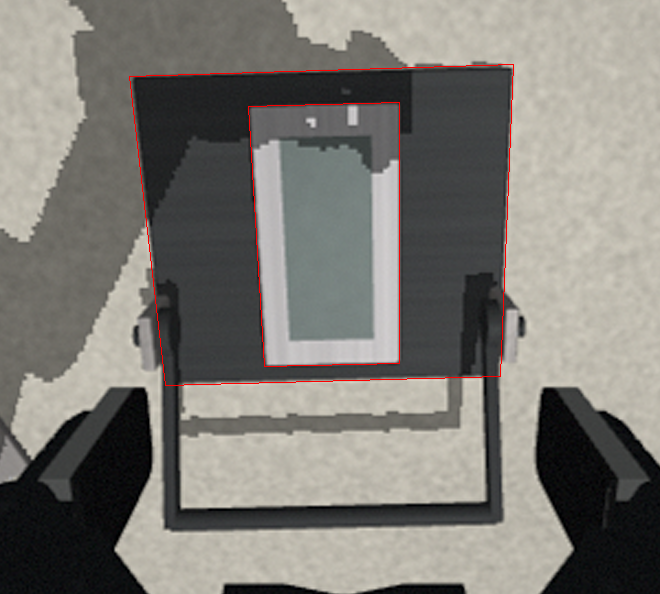

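Request:
{"op": "play_rows", "data": {
  "motion": [
    [[-0.5,-3,-1,0,0,0],[-2,-8,-2,0,0,0],[-3,-13,-3,0,0,0],[-4,-18,-3,0,0,0],[-5,-23,-3,0,0,0]]
  ]
}}

```text
time: 2.0
tool_pos: [521.0, -11.7, 201.8]
tcp_rot: [179.9, -0.1, -0.2]
ft_force: [0.6, 0.5, -0.0]
finger_gap: 85.1
grip_force: 0.0
```

Request:
{"op": "play_rows", "data": {
  "motion": [
    [[-0.5,-5,0,0,6,0],[-1,-10,1,0,14,0],[-2,-15,2,0,22,0],[-2.8,-20,3,0,28,0],[-3.1,-23.8,4,0,30,0]]
  ]
}}

```text
time: 2.5
tool_pos: [488.3, 226.4, 159.3]
tcp_rot: [-180.0, -30.2, -0.0]
ft_force: [-0.8, -1.2, -0.2]
finger_gap: 85.6
grip_force: 0.0
```

Request:
{"op": "play_rows", "data": {
  "motion": [
    [[0,0,0,0,0,0],[0,0,0,0,0,0],[0,0,0,0,0,0]]
  ]
}}

```text
time: 2.8
tool_pos: [491.5, 224.8, 161.2]
tcp_rot: [179.9, -30.0, -0.1]
ft_force: [0.3, 1.1, 0.3]
finger_gap: 85.2
grip_force: 0.0
```

Run:
```python
from h import *
p=wrist(); print(p["s"]["time"],p["s"]["joint_pos"].round(1),p["s"]["tool_pos"].round(1),p["s"]["tcp_rot"].round(2)); pickle.dump(p,open("w2.pkl","wb"))
A=[fit(p,frame(535,y,80,0,-30),120,64,9) for y in (178,296)]
draw(p,[(a,120,64) for a in A],"pics/w2.png",None,1.5)
```

```text
2.8 [ 28.4 -23.7 126.1 -17.8  52.  126.3] [491.5 224.8 161.2] [ 1.799e+02 -3.005e+01 -6.000e-02]
fit [531.  179.8  77.7] yaw -2.37 dq [-4.67  1.79 -2.05] {'+x': (0.26, 30), '-x': (0.38, 30), '+y': (0.25, 30), '-y': (0.25, 30)}
fit [535. 300.  80.] yaw -1.72 dq [ 0.04  3.99 -1.49] {'+x': (0.28, 30), '-x': (1.23, 19), '+y': (0.78, 30), '-y': (0.72, 30)}
```

View pics/w2.png

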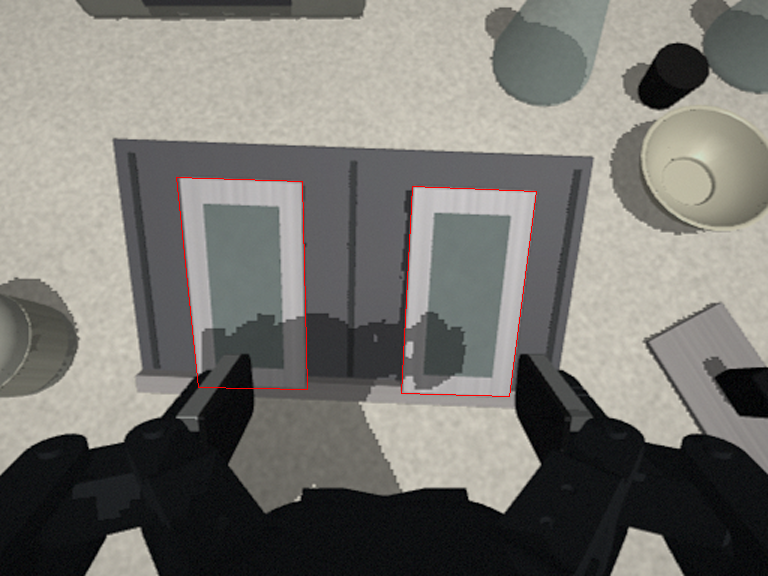

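Run:
```python
from h import *
p=pickle.load(open("w2.pkl","rb"))
c=unproj(p,np.array([(114,139),(592,157)])/1.5,105)[:,:2]; print(c, np.linalg.norm(c[0]-c[1]))
d=c[0]-c[1]; yaw=np.degrees(np.arctan2(-d[0],d[1])); print("yaw",yaw)
for yaw in (yaw,-2.2):
  R=frame(0,0,0,yaw); o=np.r_[c.mean(0),0]-R[:3,:3]@[60,0,0]; print("origin",o)
  for y in (-60,60):
    F=frame(*o,yaw)@np.array(frame(-70+72*.866-8,y,30+36+13.86,0,-30))
    F=fit(p,F,120,64,9)
    print("rack rel",(np.linalg.inv(frame(*o,yaw))@F[:,3]).round(1))
```

```text
[[612.82076924 368.93475292]
 [602.03139097 113.16281297]] 255.99940615558256
yaw -2.4155095030000937
origin [547.47939262 243.57754935   0.        ]
fit [529.9 180.4  80.3] yaw -2.09 dq [ 0.81 -3.85  0.29] {'+x': (0.63, 30), '-x': (1.7, 30), '+y': (0.68, 30), '-y': (0.8, 30)}
rack rel [-14.9 -63.9  80.3   1. ]
fit [535.  300.   80.3] yaw -1.84 dq [ 0.88 -4.16  0.5 ] {'+x': (0.32, 30), '-x': (1.46, 20), '+y': (0.52, 30), '-y': (0.52, 30)}
rack rel [-14.9  55.8  80.3   1. ]
origin [547.47030512 243.35205149   0.        ]
fit [529.9 180.4  80.2] yaw -2.14 dq [ 0.61 -3.61  0.05] {'+x': (0.44, 30), '-x': (1.58, 30), '+y': (0.58, 30), '-y': (0.69, 30)}
rack rel [-15.1 -63.6  80.2   1. ]
fit [534.9 300.   80.4] yaw -1.81 dq [ 1.04 -3.92  0.34] {'+x': (0.35, 30), '-x': (1.48, 19), '+y': (0.58, 30), '-y': (0.55, 30)}
rack rel [-14.7  56.1  80.4   1. ]
```

```bash
sed -i 's/    return Tn$/    fit.cost=float(np.mean(np.minimum(np.abs(e),2)))\n    return Tn/' h.py
python3 - <<'E'
from h import *
import io,contextlib
p=pickle.load(open("w2.pkl","rb")); p1=pickle.load(open("w1.pkl","rb"))
for n in range(-6,5):
  o=[]
  with contextlib.redirect_stdout(io.StringIO()):
    for pp,F,sk in ((p,frame(530,180,80.2,-2.2,-30),()),(p,frame(535,300,80.2,-2.2,-30),("-x",)),(p1,frame(575,-229,26,1.3),())):
        F=F.copy(); F[:3,3]+=F[:3,2]*n; G=fit(pp,F,120,64,7,sk); o+=[round(fit.cost,3),G[:3,3].round(1).tolist()]
  print(n,o)
E
```

```text
-6 [0.518, [532.1, 179.2, 74.5], 0.454, [537.5, 301.9, 74.7], 0.456, [573.9, -229.0, 20.0]]
-5 [0.397, [531.7, 179.4, 75.4], 0.393, [537.1, 301.5, 75.6], 0.359, [574.0, -228.9, 21.0]]
-4 [0.355, [531.4, 179.6, 76.4], 0.371, [536.6, 301.2, 76.5], 0.272, [574.2, -228.9, 22.0]]
-3 [0.387, [531.0, 179.8, 77.3], 0.371, [536.2, 300.9, 77.4], 0.236, [574.4, -229.0, 23.0]]
-2 [0.481, [530.7, 180.0, 78.3], 0.403, [535.7, 300.6, 78.3], 0.303, [574.5, -228.9, 24.0]]
-1 [0.659, [530.4, 180.2, 79.2], 0.451, [535.2, 300.3, 79.2], 0.368, [574.7, -229.0, 25.0]]
0 [0.908, [529.9, 180.4, 80.2], 0.531, [534.8, 300.0, 80.1], 0.492, [574.9, -229.0, 26.0]]
1 [1.069, [529.5, 180.5, 81.1], 0.614, [534.3, 299.7, 81.0], 0.641, [575.0, -229.0, 27.0]]
2 [1.199, [529.1, 180.7, 82.0], 0.739, [533.9, 299.4, 81.9], 0.802, [575.1, -229.1, 28.0]]
3 [0.992, [528.5, 180.9, 82.8], 0.827, [533.5, 299.1, 82.8], 0.954, [575.1, -229.1, 29.0]]
4 [1.26, [527.7, 180.9, 83.5], 0.915, [533.0, 298.9, 83.7], 1.099, [575.2, -229.1, 30.0]]
```

Run:
```python
s=open("h.py").read()
s=s.replace('p["s"]=s; return p','p["s"]=s; p["t"]=p["t"]+[0,0,3.2]; return p'); open("h.py","w").write(s)
from h import *
from bench import sensors
p=pickle.load(open("w2.pkl","rb")); p1=pickle.load(open("w1.pkl","rb"))
for q in (p,p1): q["t"]=q["t"]+[0,0,3.2]
B=fit(p,frame(530,180,80.2,-2.2,-30),120,64); A=fit(p,frame(535,300,80.2,-2.2,-30),120,64,7,("-x",))
print(fit.cost); S=fit(p1,frame(574,-228.5,10,1.5),150,170); S2=fit(p1,frame(574,-228.5,10,1.5),150,170,5,("+y",)); C=fit(p1,frame(575,-229,26,1.3),120,64)
pickle.dump((A,B,S,C),open("poses.pkl","wb"))
T=tool(sensors.sense()); F=np.diag([1,-1,-1,1])
for n in (60,10,-19):
    G=B.copy(); G[:3,3]+=B[:3,2]*n; print(n,G[:3,3].round(1),row(T,G[:3,3],(G@F)[:3,:3]))
```

```text
fit [530.3 179.8  80.4] yaw -2.38 dq [ 0.37 -0.16 -0.15] {'+x': (0.25, 30), '-x': (0.26, 30), '+y': (0.26, 30), '-y': (0.24, 30)}
fit [535.4 301.   80.4] yaw -1.87 dq [0.46 0.97 0.28] {'+x': (0.25, 30), '+y': (0.48, 30), '-y': (0.27, 30)}
0.3757394692784131
fit [ 574.4 -228.4   10. ] yaw 1.65 dq [0.36 0.07 0.15] {'+x': (0.28, 30), '-x': (0.24, 30), '+y': (0.26, 30), '-y': (0.38, 30)}
fit [ 574.4 -228.7   10. ] yaw 1.81 dq [ 0.39 -0.17  0.31] {'+x': (0.26, 30), '-x': (0.25, 30), '-y': (0.5, 30)}
fit [ 575.2 -229.    26. ] yaw 1.3 dq [ 0.24 -0.01 -0.  ] {'+x': (0.24, 30), '-x': (0.25, 30), '+y': (0.24, 30), '-y': (0.25, 30)}
60 [500.3 181.  132.3] [-0.72  4.34  2.95 -0.96 -0.06  1.95]
10 [525.3 180.   89. ] [-0.72  4.42  7.95 -0.96 -0.06  1.95]
-19 [539.8 179.5  63.9] [-0.73  4.47 10.85 -0.96 -0.06  1.95]
```

Request:
{"op": "play_rows", "data": {
  "motion": [
    [[-0.3,2,1,-0.5,0,1],[-0.7,4.3,3,-0.96,0,1.95],[-0.7,4.4,5.5,-0.96,0,1.95],[-0.7,4.4,8,-0.96,0,1.95],[-0.7,4.4,8,-0.96,0,1.95]]
  ],
  "jaw": 1
}}

```text
time: 3.35
tool_pos: [524.5, 178.5, 84.6]
tcp_rot: [179.9, -29.7, -2.4]
ft_force: [-0.1, 0.9, -0.3]
finger_gap: 85.2
grip_force: 0.0
```

Request:
{"op": "play_rows", "data": {
  "motion": [
    [[0,0,0,0,0,0],[0,0,0,0,0,0]]
  ]
}}

```text
time: 3.55
tool_pos: [525.6, 181.4, 89.4]
tcp_rot: [-179.9, -30.1, -2.3]
ft_force: [0.1, 0.6, 0.7]
finger_gap: 85.1
grip_force: 0.0
```

```bash
cat >> h.py <<'E'
def to(G,ns=(0,)):
    "rows from the present pose to object frame G (tool down on it), TCP at heights ns over it"
    from bench import sensors
    s=sensors.sense(); T=tool(s); print("t",round(s["time"],2),s["tool_pos"].round(1),s["tcp_rot"].round(2),"f",s["ft_force"].round(1),"gap",round(s["finger_gap"],1),"grip",round(s["grip_force"],1),"j",s["joint_pos"].round(0))
    for n in ns: print(n,row(T,G[:3,3]+G[:3,2]*n,G[:3,:3]@np.diag([1,-1,-1])).tolist())
E
python3 - <<'E'
from h import *
A,B,S,C=pickle.load(open("poses.pkl","rb")); to(B,(10,-19))
E
```

```text
t 3.55 [525.6 181.4  89.4] [-179.88  -30.11   -2.32] f [0.1 0.6 0.7] gap 85.1 grip 0.0 j [ 21. -16. 128. -18.  41. 124.]
10 [-0.04, 0.14, 0.02, -0.06, -0.11, 0.05]
-19 [-0.04, 0.14, 2.92, -0.06, -0.11, 0.05]
```

Request:
{"op": "play_rows", "data": {
  "motion": [
    [[0,0.14,0.8,0,0,0],[0,0.14,1.7,0,0,0],[0,0.14,2.5,0,0,0],[0,0.14,2.9,0,0,0],[0,0.14,2.9,0,0,0]]
  ]
}}

```text
time: 4.05
tool_pos: [538.6, 179.9, 61.4]
tcp_rot: [-180.0, -29.9, -2.2]
ft_force: [0.6, -0.3, 0.9]
finger_gap: 85.4
grip_force: 0.0
```

Request:
{"op": "play_rows", "data": {
  "motion": [
    [[0,0,0,0,0,0],[0,0,0,0,0,0],[0,0,0,0,0,0],[0,0,0,0,0,0]]
  ],
  "jaw": 0.5,
  "squeeze": 45
}}

```text
time: 4.45
tool_pos: [539.0, 180.2, 62.9]
tcp_rot: [-179.9, -30.0, -2.2]
ft_force: [-6.2, -1.7, 5.8]
finger_gap: 63.1
grip_force: 49.4
```

Run:
```python
from h import *
A,B,S,C=pickle.load(open("poses.pkl","rb")); to(B,(-19,))
p=wrist(); pickle.dump(p,open("w3.pkl","wb"));draw(p,[],"pics/w3.png",None,1.5)
```

```text
t 4.45 [539.  180.2  62.9] [-179.92  -30.02   -2.2 ] f [-6.2 -1.7  5.8] gap 63.1 grip 49.4 j [ 20. -11. 127. -19.  37. 125.]
-19 [0.12, 0.07, -0.05, -0.08, -0.02, 0.15]
```

View pics/w3.png

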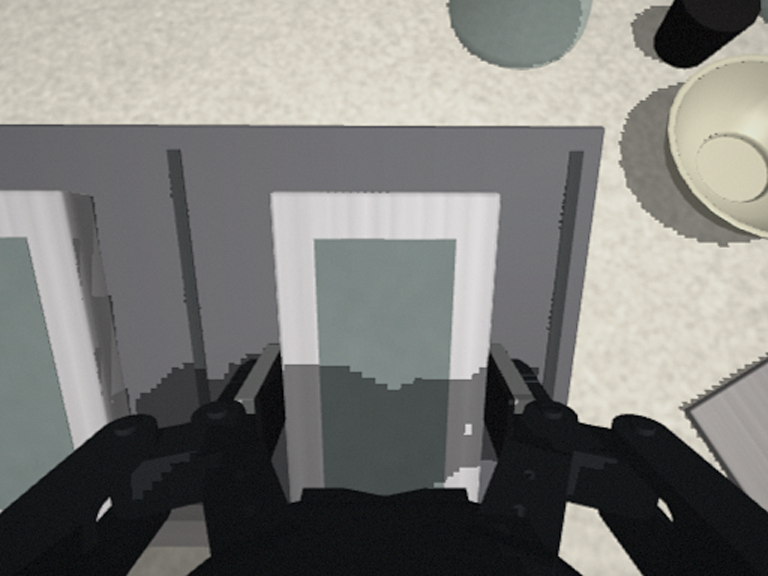

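Request:
{"op": "play_rows", "data": {
  "motion": [
    [[0,0,-0.5,0,0,0],[0,0,-1.8,0,0,0],[0,0,-3.8,0,0,0],[0,0,-6,0,0,0],[0,0,-8,0,0,0]]
  ]
}}

```text
time: 5.0
tool_pos: [498.0, 181.4, 132.1]
tcp_rot: [-179.9, -29.9, -2.2]
ft_force: [-1.2, 0.5, -1.9]
finger_gap: 63.0
grip_force: 52.1
```

Run:
```python
from h import *
to(frame(500,130,180,0)); to(frame(540,20,200,0)); to(frame(560,-60,200,1))
```

```text
t 5.0 [498.  181.4 132.1] [-179.94  -29.94   -2.2 ] f [-1.2  0.5 -1.9] gap 63.0 grip 52.1 j [ 23. -25. 130. -16.  48. 123.]
0 [2.74, 5.12, -3.96, 0.52, -29.94, -2.13]
t 5.0 [498.  181.4 132.1] [-179.94  -29.94   -2.2 ] f [-1.2  0.5 -1.9] gap 63.0 grip 52.1 j [ 23. -25. 130. -16.  48. 123.]
0 [7.56, 15.96, -3.5, 0.52, -29.94, -2.13]
t 5.0 [498.  181.4 132.1] [-179.94  -29.94   -2.2 ] f [-1.2  0.5 -1.9] gap 63.0 grip 52.1 j [ 23. -25. 130. -16.  48. 123.]
0 [9.56, 23.88, -2.36, 0.78, -29.94, -3.11]
```

Request:
{"op": "play_rows", "data": {
  "motion": [
    [[1,2,-1.5,0,-6,-0.5],[2.5,5.5,-3,0.2,-13,-1],[4.2,9,-3.5,0.3,-20,-1.5],[6,12.5,-3.5,0.5,-26,-2],[7.6,16,-3.5,0.5,-29.9,-2.1]]
  ]
}}

```text
time: 5.5
tool_pos: [542.5, 18.1, 201.5]
tcp_rot: [-179.9, -0.0, -0.0]
ft_force: [0.3, 1.4, -2.2]
finger_gap: 62.9
grip_force: 52.1
```

Request:
{"op": "play_rows", "data": {
  "motion": [
    [[0.6,4.5,0,0,0,0],[1.3,9.5,0.5,0,0,-1.3],[2.1,14.5,1.5,0,0,-1.3],[2.9,19.5,2.7,0,0,-1.3],[3.4,23.3,4,0,0,-1.3]]
  ]
}}

```text
time: 6.0
tool_pos: [575.4, -215.7, 160.0]
tcp_rot: [180.0, -0.2, 1.2]
ft_force: [0.6, 0.3, -2.3]
finger_gap: 62.4
grip_force: 52.1
```

Request:
{"op": "play_rows", "data": {
  "motion": [
    [[0.03,1,2,0,0,0],[0.05,1.8,4,0,0,0],[0.05,1.8,5,0,0,0],[0.05,1.8,5,0,0,0],[0.05,1.8,5,0,0,0]]
  ]
}}

```text
time: 6.5
tool_pos: [576.5, -230.5, 110.6]
tcp_rot: [-180.0, -0.1, 1.3]
ft_force: [0.7, -0.3, -2.4]
finger_gap: 62.8
grip_force: 52.1
```

Run:
```python
from h import *
A,B,S,C=pickle.load(open("poses.pkl","rb")); to(C,(100,))
p=wrist(); pickle.dump(p,open("w4.pkl","wb"));draw(p,[(C,120,64)],"pics/w4.png",None,1.5)
```

```text
t 6.5 [ 576.5 -230.5  110.6] [-1.7999e+02 -1.2000e-01  1.3200e+00] f [ 0.7 -0.3 -2.4] gap 62.8 grip 52.1 j [-27.  15.  89.   0.  75.  62.]
100 [-0.12, -0.15, -1.54, -0.01, -0.12, 0.02]
```

View pics/w4.png

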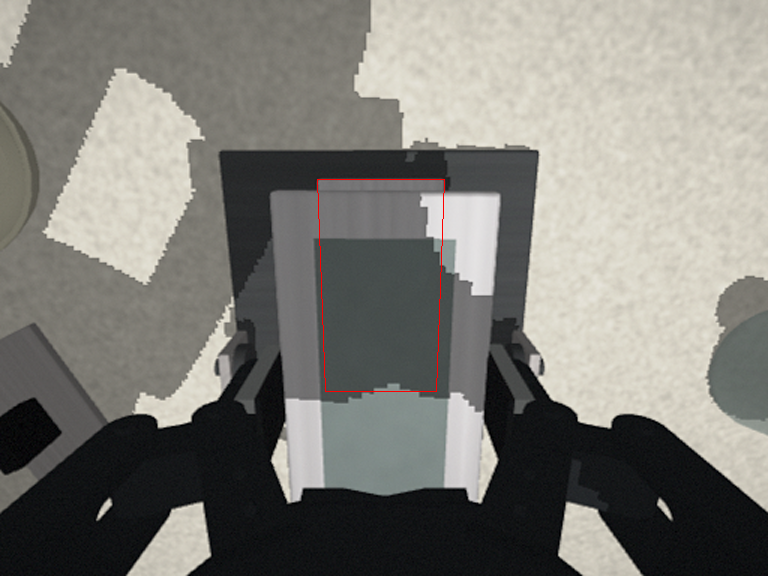

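Run:
```python
from h import *
A,B,S,C=pickle.load(open("poses.pkl","rb"))
p=pickle.load(open("w4.pkl","rb")); T=tool(p["s"])
for dz in (15,17,19,20,21,23):
    F=T@np.diag([1,-1,-1,1.]); F=F@frame(30,0,dz,0)
    G=fit(p,F,60,64,8,("-x",)); H=G@frame(-30,0,0,0); print(dz,round(fit.cost,3),"in tool",(np.linalg.inv(T)@H)[:3,3].round(2))
    
Cf=fit(p,C@frame(54,0,0,0),12,64,5,("-x","+y","-y"))
```

```text
fit [ 608.  -230.1  125.7] yaw 0.29 dq [ 1.55 -0.35 -1.02] {'+x': (0.51, 30), '+y': (2.12, 30), '-y': (2.21, 30)}
15 1.459 in tool [  1.55  -0.18 -15.  ]
fit [ 608.2 -230.3  127.7] yaw 0.34 dq [ 1.72 -0.5  -0.97] {'+x': (0.46, 30), '+y': (1.63, 30), '-y': (1.49, 30)}
17 1.122 in tool [ 1.72e+00 -1.00e-02 -1.70e+01]
fit [ 611.9 -230.1  129.7] yaw 1.28 dq [ 5.42 -0.42 -0.03] {'+x': (0.12, 20), '+y': (0.42, 30), '-y': (0.57, 30)}
19 0.43 in tool [  5.42   0.4  -19.  ]
fit [ 608.4 -230.2  130.7] yaw 0.99 dq [ 2.01 -0.45 -0.32] {'+x': (0.62, 30), '+y': (0.25, 30), '-y': (0.49, 30)}
20 0.484 in tool [  2.01   0.28 -20.  ]
fit [ 608.5 -230.2  131.7] yaw 0.64 dq [ 2.03 -0.44 -0.67] {'+x': (0.53, 30), '+y': (0.8, 30), '-y': (0.95, 30)}
21 0.71 in tool [  2.03   0.09 -21.  ]
fit [ 608.6 -230.2  133.7] yaw 0.31 dq [ 2.12 -0.46 -1.01] {'+x': (0.38, 30), '+y': (1.78, 30), '-y': (1.97, 30)}
23 1.272 in tool [  2.13  -0.06 -23.  ]
fit [  384.1 -1081.5    26. ] yaw -178.44 dq [-264.39 -847.9  -179.74] {'+x': (nan, 0)}h.py:43: RuntimeWarning: All-NaN slice encountered
  print("fit",Tn[:3,3].round(1),"yaw",round(float(np.degrees(np.arctan2(Tn[1,0],Tn[0,0]))),2),"dq",q.round(2),{k:(round(float(np.nanmedian(np.abs(e_[30*i:30*i+30]))),2),int(ok[30*i:30*i+30].sum())) for i,k in enumerate(ks)})
  return _methods._mean(a, axis=axis, dtype=dtype,
  ret = ret.dtype.type(ret / rcount)
```

Run:
```python
from h import *
p=pickle.load(open("w4.pkl","rb")); 
for f in ("w3","w4"):
    p=pickle.load(open(f+".pkl","rb"));T=tool(p["s"])
    for dz in (19.5,):
        F=T@np.diag([1,-1,-1,1.]); F=F@frame(32,0,dz,0)
        for h in (3,4,5): G=fit(p,F,60,64,h,("-x",)); print(((np.linalg.inv(T)@G@frame(-30,0,0,0))[:3,3]).round(2),fit.cost)
    g=cv2.cvtColor(p["pixels"],cv2.COLOR_RGB2GRAY)
    print(g[118:134,190:330:20].T)
    for v in (119,120,125,126,127,128,129): 
        d=np.r_[np.linalg.inv(p["mtx"])@[256,v,1]]; w=p["R"].T@d; 
        c=-p["R"].T@p["t"]; ct=np.linalg.inv(T)@np.r_[c,1]; dt=T[:3,:3].T@w; k=(-19.5-ct[2])/dt[2]; k2=(-3.5-ct[2])/dt[2]; print(v,(ct[:3]+k*dt)[0].round(2)-60, (ct[:3]+k2*dt)[0].round(2)-60, unproj(p,[[256,v]],26).round(1))
```

```text
fit [556.3 179.   95.5] yaw -2.45 dq [-0.71 -0.5  -0.21] {'+x': (0.26, 30), '+y': (0.27, 30), '-y': (0.37, 30)}
[  1.29   0.39 -19.5 ] 0.3701735159897576
fit [556.3 179.   95.5] yaw -2.45 dq [-0.71 -0.5  -0.21] {'+x': (0.26, 30), '+y': (0.27, 30), '-y': (0.37, 30)}
[  1.29   0.39 -19.5 ] 0.3701735159897576
fit [556.3 179.   95.5] yaw -2.45 dq [-0.71 -0.5  -0.21] {'+x': (0.26, 30), '+y': (0.27, 30), '-y': (0.37, 30)}
[  1.29   0.39 -19.5 ] 0.3701735159897576
[[112 113 113 113 113 109 113 112 109 127 171 193 199 207 205 207]
 [112 114 114 112 111 113 114 112 111 126 173 196 202 209 210 210]
 [115 114 113 115 114 114 117 115 113 119 165 193 202 208 209 209]
 [115 116 114 114 114 113 114 115 112 118 163 192 198 204 206 208]
 [116 115 115 116 115 116 117 117 114 117 165 198 204 212 215 215]
 [115 116 118 117 115 117 115 118 114 116 162 195 205 214 219 217]
 [114 116 116 117 116 116 116 115 114 117 152 187 197 209 216 214]]
119 4.829999999999998 3.8299999999999983 [[628.2 176.4  26. ]]
120 4.430000000000007 3.3699999999999974 [[627.4 176.4  26. ]]
125 2.3999999999999986 1.0900000000000034 
[... 980 characters left out ...]
 110  96 102 109 110 111 113 112]
 [ 45  81 117 118 117 117 116 117 112  97 107 114 116 118 117 117]
 [ 44  80 114 115 116 115 116 116 114 104 133 171 198 220 224 224]
 [ 72  73  72  72  74  77  74  73  76  90 125 162 190 216 221 220]]
119 5.239999999999995 4.239999999999995 [[ 635.4 -229.7   26. ]]
120 4.840000000000003 3.780000000000001 [[ 634.6 -229.7   26. ]]
125 2.799999999999997 1.490000000000002 [[ 630.9 -229.8   26. ]]
126 2.3999999999999986 1.0300000000000011 [[ 630.2 -229.8   26. ]]
127 1.990000000000002 0.5700000000000003 [[ 629.4 -229.8   26. ]]
128 1.5799999999999983 0.10999999999999943 [[ 628.7 -229.8   26. ]]
129 1.1700000000000017 -0.35999999999999943 [[ 627.9 -229.9   26. ]]
```

Request:
{"op": "play_rows", "data": {
  "motion": [
    [[-0.15,-0.1,1,0,0,-0.3],[-0.31,-0.18,3,0,0,-0.3],[-0.31,-0.18,5,0,0,-0.3],[-0.31,-0.18,7,0,0,-0.3],[-0.31,-0.18,8,0,0,-0.3]]
  ]
}}

```text
time: 7.05
tool_pos: [572.3, -228.5, 28.2]
tcp_rot: [-179.9, -0.0, 1.6]
ft_force: [-0.8, -0.3, -3.2]
finger_gap: 62.8
grip_force: 52.0
```

Request:
{"op": "play_rows", "data": {
  "motion": [
    [[0,0,0,0,0,0],[0,0,0,0,0,0],[0,0,0,0,0,0]]
  ]
}}

```text
time: 7.35
tool_pos: [574.4, -230.0, 31.7]
tcp_rot: [179.9, -0.2, 1.6]
ft_force: [-0.0, 0.6, -1.9]
finger_gap: 62.8
grip_force: 52.0
```

Request:
{"op": "play_rows", "data": {
  "motion": [
    [[0,0,0,0,0,0]]
  ]
}}

```text
time: 7.45
tool_pos: [574.3, -230.0, 31.5]
tcp_rot: [179.9, -0.2, 1.6]
ft_force: [-0.9, -0.3, -2.3]
finger_gap: 62.5
grip_force: 52.0
```

Run:
```python
from h import *
A,B,S,C=pickle.load(open("poses.pkl","rb")); C=C@frame(-1.8,0.3,0,.3); to(C,(-3.5,))
```

```text
t 7.45 [ 574.3 -230.    31.5] [179.94  -0.23   1.57] f [-0.9 -0.3 -2.3] gap 62.5 grip 52.0 j [-27.  20.  92.   0.  67.  62.]
-3.5 [-0.08, -0.12, 0.9, 0.06, -0.23, -0.03]
```

Request:
{"op": "play_rows", "data": {
  "motion": [
    [[-0.08,-0.12,0.2,0,-0.2,0],[-0.08,-0.12,0.5,0,-0.2,0],[-0.08,-0.12,0.5,0,-0.2,0],[-0.08,-0.12,0.5,0,-0.2,0]]
  ]
}}

```text
time: 7.85
tool_pos: [572.2, -228.2, 24.8]
tcp_rot: [-180.0, 0.1, 1.6]
ft_force: [-0.5, 1.4, -2.6]
finger_gap: 62.3
grip_force: 52.0
```

Run:
```python
from h import *
A,B,S,C=pickle.load(open("poses.pkl","rb")); C=C@frame(-1.8,0.3,0,.3); to(C,(-3.5,))
```

```text
t 7.85 [ 572.2 -228.2   24.8] [-1.7999e+02  1.2000e-01  1.5700e+00] f [-0.5  1.4 -2.6] gap 62.3 grip 52.0 j [-26.  21.  93.  -0.  67.  62.]
-3.5 [0.12, 0.06, 0.23, -0.01, 0.12, -0.03]
```

Request:
{"op": "play_rows", "data": {
  "motion": [
    [[0,0,0,0,0,0],[0,0,0,0,0,0],[0,0,0,0,0,0],[0,0,0,0,0,0],[0,0,0,0,0,0]]
  ]
}}

```text
time: 8.35
tool_pos: [572.5, -228.3, 25.1]
tcp_rot: [-180.0, 0.1, 1.6]
ft_force: [0.4, -0.7, -2.8]
finger_gap: 62.5
grip_force: 52.0
```

Request:
{"op": "play_rows", "data": {
  "motion": [
    [[0,0,0,0,0,0]]
  ]
}}

```text
time: 8.45
tool_pos: [572.5, -228.3, 25.1]
tcp_rot: [-180.0, 0.1, 1.6]
ft_force: [0.5, -0.9, -2.8]
finger_gap: 62.7
grip_force: 52.0
```

Run:
```python
from h import *
A,B,S,C=pickle.load(open("poses.pkl","rb")); C=C@frame(-1.8,0.3,0,.3); to(C,(-3.5,))
```

```text
t 8.45 [ 572.5 -228.3   25.1] [-1.80e+02  9.00e-02  1.56e+00] f [ 0.5 -0.9 -2.8] gap 62.7 grip 52.0 j [-26.  21.  93.  -0.  67.  62.]
-3.5 [0.1, 0.05, 0.26, -0.0, 0.09, -0.03]
```

Request:
{"op": "play_rows", "data": {
  "motion": [
    [[0.08,0.05,0.1,0,0.09,0],[0.08,0.05,0.1,0,0.09,0],[0.08,0.05,0.1,0,0.09,0],[0.08,0.05,0.1,0,0.09,0]]
  ]
}}

```text
time: 8.85
tool_pos: [573.3, -228.8, 24.1]
tcp_rot: [-180.0, 0.0, 1.6]
ft_force: [-0.4, -0.9, -2.1]
finger_gap: 62.7
grip_force: 52.0
```

Run:
```python
from h import *
A,B,S,C=pickle.load(open("poses.pkl","rb")); C=C@frame(-1.8,0.3,0,.3); to(C,(-3.5,))
```

```text
t 8.85 [ 573.3 -228.8   24.1] [-180.      0.      1.57] f [-0.4 -0.9 -2.1] gap 62.7 grip 52.0 j [-27.  21.  92.   0.  67.  62.]
-3.5 [0.02, -0.01, 0.16, -0.0, 0.0, -0.03]
```

Request:
{"op": "play_rows", "data": {
  "motion": [
    [[0,0,0.1,0,0,0],[0,0,0.1,0,0,0],[0,0,0.1,0,0,0]]
  ]
}}

```text
time: 9.15
tool_pos: [573.2, -228.7, 23.0]
tcp_rot: [-180.0, 0.0, 1.6]
ft_force: [0.1, -0.3, -2.8]
finger_gap: 62.4
grip_force: 52.1
```

Request:
{"op": "play_rows", "data": {
  "motion": [
    [[0,0,0.06,0,0,0],[0,0,0.06,0,0,0],[0,0,0.06,0,0,0]]
  ]
}}

```text
time: 9.45
tool_pos: [573.4, -228.8, 22.9]
tcp_rot: [180.0, -0.0, 1.6]
ft_force: [-1.6, 0.8, 2.9]
finger_gap: 63.2
grip_force: 52.7
```

Request:
{"op": "play_rows", "data": {
  "motion": [
    [[0,0,0.04,0,0,0],[0,0,0.04,0,0,0],[0,0,0.04,0,0,0]]
  ]
}}

```text
time: 9.75
tool_pos: [573.4, -228.8, 22.8]
tcp_rot: [180.0, -0.0, 1.6]
ft_force: [-4.8, 2.2, 6.0]
finger_gap: 62.4
grip_force: 53.1
```

Request:
{"op": "play_rows", "data": {
  "motion": [
    [[0,0,0,0,0,0],[0,0,0,0,0,0],[0,0,0,0,0,0]]
  ],
  "jaw": 1
}}

```text
time: 10.05
tool_pos: [573.5, -228.9, 22.1]
tcp_rot: [180.0, -0.0, 1.6]
ft_force: [0.3, -0.4, -0.1]
finger_gap: 85.7
grip_force: 0.0
```

Request:
{"op": "play_rows", "data": {
  "motion": [
    [[0,0,-1,0,0,0],[0,0,-3,0,0,0],[0,0,-6,0,0,0],[0,0,-10,0,0,0],[0,0,-14,0,0,0]]
  ]
}}

```text
time: 10.55
tool_pos: [572.9, -228.6, 163.8]
tcp_rot: [-180.0, 0.0, 1.6]
ft_force: [0.4, -1.2, 0.2]
finger_gap: 85.2
grip_force: 0.0
```

Request:
{"op": "play_rows", "data": {
  "motion": [
    [[0,0,0,0,0,0],[0,0,0,0,0,0],[0,0,0,0,0,0]]
  ]
}}

```text
time: 10.85
tool_pos: [572.7, -228.5, 161.2]
tcp_rot: [-180.0, 0.1, 1.6]
ft_force: [0.0, -0.5, -0.7]
finger_gap: 85.4
grip_force: 0.0
```

Run:
```python
from h import *
A,B,S,C=pickle.load(open("poses.pkl","rb"))
p=wrist(); pickle.dump(p,open("w5.pkl","wb")); to(C)
T1=fit(p,frame(575.2,-229,42,1.3),120,64,5)
T0=fit(p,frame(575.2,-229,26,1.3),120,64,5)
pickle.dump(T1,open("T1.pkl","wb"))
draw(p,[(T1,120,64)],"pics/w5.png",(150,80,370,270),3)
G=A@frame(0,0,0,0)
```

```text
t 10.9 [ 572.4 -228.3  160.5] [-1.7993e+02  1.3000e-01  1.5700e+00] f [-1.   0.2 -0.7] gap 85.4 grip 0.0 j [-27.  12.  87.   0.  81.  62.]
0 [0.32, 0.09, 13.45, -0.07, 0.13, 0.27]
fit [ 576.1 -229.2   42. ] yaw 1.27 dq [ 0.89 -0.26 -0.03] {'+x': (0.26, 30), '-x': (0.24, 24), '+y': (0.25, 30), '-y': (0.25, 30)}
fit [ 576.  -229.3   26. ] yaw 1.65 dq [ 0.79 -0.3   0.35] {'+x': (0.33, 30), '-x': (2.21, 22), '+y': (2.02, 30), '-y': (1.9, 30)}
```

View pics/w5.png

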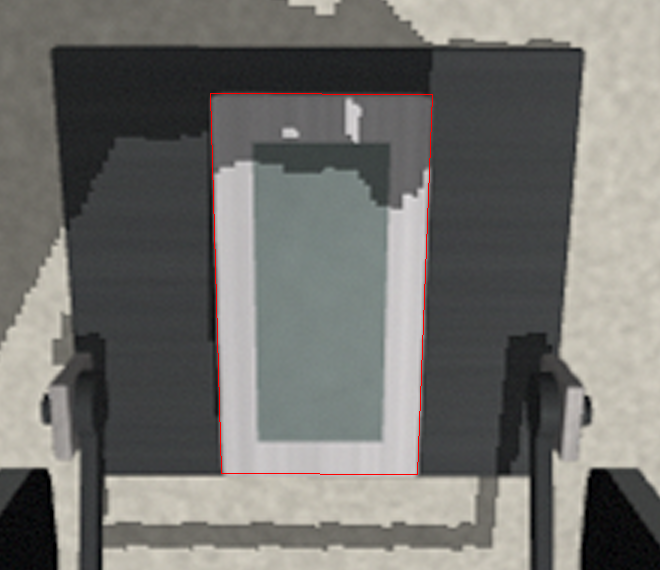

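Request:
{"op": "play_rows", "data": {
  "motion": [
    [[-0.5,-3,-1.5,0,0,1.6],[-1.5,-8,-3,0,0,1.6],[-2.2,-13,-4,0,0,1.6],[-3,-18,-4,0,0,1.6],[-3.5,-23,-4,0,0,1.6]]
  ]
}}

```text
time: 11.4
tool_pos: [531.4, -3.6, 201.0]
tcp_rot: [-180.0, 0.1, -0.1]
ft_force: [1.8, 0.7, 0.3]
finger_gap: 85.7
grip_force: 0.0
```

Request:
{"op": "play_rows", "data": {
  "motion": [
    [[0,-5,0,0,0,0],[-0.3,-10,0,0,5,0],[-1,-15,0,0,12,0],[-2,-20,0.5,0,20,0],[-3,-24,1.5,0,27,0]]
  ]
}}

```text
time: 11.9
tool_pos: [502.2, 237.3, 187.3]
tcp_rot: [-179.8, -27.3, -0.1]
ft_force: [1.2, -0.5, -1.6]
finger_gap: 85.4
grip_force: 0.0
```

Run:
```python
from h import *
A,B,S,C=pickle.load(open("poses.pkl","rb")); to(A,(60,30,10))
```

```text
t 11.9 [502.2 237.3 187.3] [-1.7979e+02 -2.7350e+01 -5.0000e-02] f [ 1.2 -0.5 -1.6] gap 85.4 grip 0.0 j [ 28. -20. 120. -15.  57. 124.]
60 [-2.24, -6.47, 5.05, -1.24, 2.65, 1.6]
30 [-2.1, -6.4, 8.04, -1.24, 2.65, 1.6]
10 [-2.01, -6.35, 10.04, -1.24, 2.65, 1.6]
```

Request:
{"op": "play_rows", "data": {
  "motion": [
    [[-1,-3,2,-0.6,1.2,0.8],[-2.2,-6.4,4.5,-1.2,2.6,1.6],[-2.1,-6.4,7,-1.2,2.6,1.6],[-2.1,-6.4,8,-1.2,2.6,1.6],[-2.1,-6.4,8,-1.2,2.6,1.6]]
  ]
}}

```text
time: 12.4
tool_pos: [519.2, 297.2, 103.1]
tcp_rot: [179.4, -29.4, -1.8]
ft_force: [0.1, -0.2, -0.1]
finger_gap: 85.5
grip_force: 0.0
```

Request:
{"op": "play_rows", "data": {
  "motion": [
    [[0,0,0,0,0,0],[0,0,0,0,0,0],[0,0,0,0,0,0]]
  ]
}}

```text
time: 12.7
tool_pos: [521.4, 298.6, 107.9]
tcp_rot: [179.8, -29.7, -2.0]
ft_force: [0.2, 0.5, -0.5]
finger_gap: 85.4
grip_force: 0.0
```

Run:
```python
from h import *
A,B,S,C=pickle.load(open("poses.pkl","rb")); 
p=wrist(); A2=fit(p,A@frame(32,0,0,0),56,64,7,("-x",))@frame(-32,0,0,0); print(A2[:3,3].round(1)); to(A,(30,-19)); to(A2,(30,-19))
```

```text
fit [563.2 299.7  96.5] yaw -2.03 dq [ 0.09 -0.36 -0.14] {'+x': (0.22, 30), '+y': (0.49, 30), '-y': (0.51, 30)}
[535.5 300.7  80.5]
t 12.75 [521.2 298.7 107.7] [179.74 -29.7   -1.94] f [ 0.3  0.2 -0.2] gap 85.8 grip 0.0 j [ 36.  -6. 117. -25.  47. 141.]
30 [-0.14, -0.28, 0.07, 0.13, 0.3, -0.06]
-19 [-0.12, -0.29, 4.97, 0.13, 0.3, -0.06]
t 12.75 [521.2 298.7 107.7] [179.74 -29.7   -1.94] f [ 0.3  0.2 -0.2] gap 85.8 grip 0.0 j [ 36.  -6. 117. -25.  47. 141.]
30 [-0.13, -0.25, 0.07, 0.13, 0.3, 0.08]
-19 [-0.11, -0.26, 4.97, 0.13, 0.3, 0.08]
```

Request:
{"op": "play_rows", "data": {
  "motion": [
    [[-0.12,-0.27,0.8,0.13,0.3,0],[-0.12,-0.27,2,0.13,0.3,0],[-0.12,-0.27,3,0.13,0.3,0],[-0.12,-0.27,3.5,0.13,0.3,0],[-0.12,-0.27,3.5,0.13,0.3,0]]
  ]
}}

```text
time: 13.25
tool_pos: [536.4, 300.1, 73.4]
tcp_rot: [179.7, -29.8, -1.8]
ft_force: [0.3, -0.2, 0.1]
finger_gap: 85.4
grip_force: 0.0
```

Request:
{"op": "play_rows", "data": {
  "motion": [
    [[0,0,0,0,0,0],[0,0,0,0,0,0],[0,0,0,0,0,0]]
  ]
}}

```text
time: 13.55
tool_pos: [537.0, 301.0, 75.8]
tcp_rot: [179.8, -29.9, -1.8]
ft_force: [-0.3, -0.2, -0.7]
finger_gap: 85.5
grip_force: 0.0
```

Run:
```python
from h import *
A,B,S,C=pickle.load(open("poses.pkl","rb")); to(A@frame(0,-.3,0,0),(-19,))
```

```text
t 13.55 [537.  301.   75.8] [179.82 -29.94  -1.85] f [-0.3 -0.2 -0.7] gap 85.5 grip 0.0 j [ 35.  -1. 116. -26.  43. 143.]
-19 [0.1, 0.04, 1.42, 0.0, 0.06, 0.02]
```

Request:
{"op": "play_rows", "data": {
  "motion": [
    [[0.1,0.04,0.5,0,0,0],[0.1,0.04,1,0,0,0],[0.1,0.04,1.4,0,0,0],[0.1,0.04,1.4,0,0,0],[0.1,0.04,1.4,0,0,0]]
  ]
}}

```text
time: 14.05
tool_pos: [544.5, 299.9, 63.2]
tcp_rot: [179.8, -29.9, -1.8]
ft_force: [0.4, 0.1, -0.8]
finger_gap: 85.3
grip_force: 0.0
```

Request:
{"op": "play_rows", "data": {
  "motion": [
    [[0,0,0,0,0,0],[0,0,0,0,0,0],[0,0,0,0,0,0],[0,0,0,0,0,0]]
  ],
  "jaw": 0.5,
  "squeeze": 45
}}

```text
time: 14.45
tool_pos: [544.6, 300.2, 64.0]
tcp_rot: [179.8, -29.9, -1.9]
ft_force: [-5.6, -1.0, 4.6]
finger_gap: 63.0
grip_force: 49.2
```

Run:
```python
from h import *
A,B,S,C=pickle.load(open("poses.pkl","rb")); to(A,(-19,))
p=wrist(); T=tool(p["s"])
for dz in (17,18.5,20,21.5):
    G=fit(p,T@np.diag([1,-1,-1,1.])@frame(31,0,dz,0),60,64,5,("-x",)); print(dz,fit.cost,"in tool",(np.linalg.inv(T)@G@frame(-30,0,0,0))[:3,3].round(2))
```

```text
t 14.45 [544.6 300.2  64. ] [179.8  -29.92  -1.85] f [-5.6 -1.   4.6] gap 63.0 grip 49.2 j [ 34.   1. 116. -27.  41. 143.]
-19 [0.02, -0.04, 0.02, 0.02, 0.08, 0.02]
fit [562.3 299.   93.8] yaw -2.42 dq [-0.81 -0.72 -0.49] {'+x': (0.27, 30), '+y': (0.88, 30), '-y': (0.5, 30)}
17 0.5768045800676505 in tool [  0.19   0.46 -17.  ]
fit [561.6 299.1  95.2] yaw -2.44 dq [-0.71 -0.64 -0.51] {'+x': (0.25, 30), '+y': (0.26, 30), '-y': (0.24, 30)}
18.5 0.26211986794819114 in tool [  0.3    0.37 -18.5 ]
fit [561.  299.1  96.5] yaw -2.46 dq [-0.57 -0.63 -0.53] {'+x': (0.25, 30), '+y': (1.0, 30), '-y': (0.99, 30)}
20 0.7453848528225071 in tool [  0.44   0.36 -20.  ]
fit [560.4 299.2  97.9] yaw -2.42 dq [-0.42 -0.62 -0.5 ] {'+x': (0.24, 30), '+y': (1.87, 30), '-y': (1.87, 30)}
21.5 1.2494925265775907 in tool [  0.58   0.36 -21.5 ]
```

Request:
{"op": "play_rows", "data": {
  "motion": [
    [[0,0,-0.5,0,0,0],[0,0,-1.8,0,0,0],[0,0,-3.8,0,0,0],[0,0,-6,0,0,0],[0,0,-8,0,0,0]]
  ]
}}

```text
time: 15.0
tool_pos: [503.7, 301.2, 132.9]
tcp_rot: [179.7, -29.8, -1.8]
ft_force: [-0.5, 1.0, -3.4]
finger_gap: 62.8
grip_force: 51.9
```

Run:
```python
from h import *
to(frame(525,110,210,0))
```

```text
t 15.0 [503.7 301.2 132.9] [179.74 -29.83  -1.82] f [-0.5  1.  -3.4] gap 62.8 grip 51.9 j [ 37. -10. 118. -24.  50. 141.]
0 [6.21, 19.07, -5.24, 0.73, -29.82, -1.85]
```

Request:
{"op": "play_rows", "data": {
  "motion": [
    [[1,2.5,-2,0.2,-6,-0.5],[2,6.5,-4,0.3,-13,-1],[3.3,11,-5.2,0.5,-20,-1.4],[4.8,15.2,-5.2,0.7,-26,-1.8],[6.2,19,-5.2,0.7,-29.8,-1.8]]
  ]
}}

```text
time: 15.5
tool_pos: [527.0, 109.0, 211.2]
tcp_rot: [-179.9, -0.0, -0.0]
ft_force: [1.4, 0.4, -3.2]
finger_gap: 62.8
grip_force: 51.9
```

Request:
{"op": "play_rows", "data": {
  "motion": [
    [[0.6,4.5,0,0,0,0],[1.3,9.2,0,0,0,-1.3],[2,14,0.5,0,0,-1.3],[2.8,18.8,1.5,0,0,-1.3],[3.4,23.3,3,0,0,-1.3]]
  ]
}}

```text
time: 16.0
tool_pos: [560.4, -124.2, 179.9]
tcp_rot: [180.0, -0.2, 1.2]
ft_force: [1.5, 0.8, -2.1]
finger_gap: 62.4
grip_force: 51.9
```

Request:
{"op": "play_rows", "data": {
  "motion": [
    [[0.5,4,1.5,0,0,0],[1.1,7.5,3,0,0,0],[1.4,9.5,5,0,0,0],[1.4,10,6,0,0,0],[1.4,10,6,0,0,0]]
  ]
}}

```text
time: 16.5
tool_pos: [574.4, -221.3, 116.7]
tcp_rot: [-179.8, 0.2, 1.2]
ft_force: [-0.7, 1.2, -2.7]
finger_gap: 62.7
grip_force: 51.9
```

Request:
{"op": "play_rows", "data": {
  "motion": [
    [[0,0,0,0,0,0],[0,0,0,0,0,0],[0,0,0,0,0,0]]
  ]
}}

```text
time: 16.8
tool_pos: [577.1, -220.8, 120.9]
tcp_rot: [180.0, -0.2, 1.3]
ft_force: [0.0, 0.2, -3.1]
finger_gap: 62.6
grip_force: 51.9
```

Run:
```python
from h import *
p=wrist(); pickle.dump(p,open("w6.pkl","wb")); T=tool(p["s"])
for dz in (18,19,20):
    G=fit(p,T@np.diag([1,-1,-1,1.])@frame(31,0,dz,0),60,64,4,("-x",)); print(dz,round(fit.cost,3),"in tool",(np.linalg.inv(T)@G@frame(-30,0,0,0))[:3,3].round(2))
to(frame(575.6,-229.1,42,1.3)@frame(-1.2,.3,0,.3),(-3,30))
```

```text
fit [ 608.  -220.7  139. ] yaw 0.6 dq [-0.03 -0.6  -0.73] {'+x': (0.5, 30), '+y': (0.5, 30), '-y': (0.53, 30)}
18 0.603 in tool [  0.97   0.22 -18.  ]
fit [ 608.1 -220.7  140.1] yaw 0.68 dq [ 0.04 -0.54 -0.66] {'+x': (0.52, 30), '+y': (0.37, 30), '-y': (0.25, 30)}
19 0.445 in tool [  1.04   0.2  -19.  ]
fit [ 608.1 -220.6  141.1] yaw 0.5 dq [ 0.06 -0.5  -0.83] {'+x': (0.52, 30), '+y': (0.76, 30), '-y': (0.49, 30)}
20 0.647 in tool [  1.06   0.06 -20.  ]
t 16.85 [ 577.  -220.9  120.7] [179.98  -0.2    1.32] f [ 0.  -0.1 -2.1] gap 62.7 grip 51.9 j [-26.  14.  89.   0.  76.  63.]
-3 [-0.31, 0.78, 8.17, 0.02, -0.2, -0.28]
30 [-0.3, 0.78, 4.87, 0.02, -0.2, -0.28]
```

Request:
{"op": "play_rows", "data": {
  "motion": [
    [[-0.15,0.4,0.5,0,-0.1,-0.3],[-0.31,0.78,2,0,-0.2,-0.55],[-0.31,0.78,4,0,-0.2,-0.55],[-0.31,0.78,6,0,-0.2,-0.55],[-0.31,0.78,7,0,-0.2,-0.55]]
  ]
}}

```text
time: 17.35
tool_pos: [571.4, -228.8, 45.9]
tcp_rot: [-179.9, 0.3, 1.8]
ft_force: [-0.1, -0.1, -3.5]
finger_gap: 62.7
grip_force: 51.8
```

Request:
{"op": "play_rows", "data": {
  "motion": [
    [[0,0,0,0,0,0],[0,0,0,0,0,0],[0,0,0,0,0,0],[0,0,0,0,0,0]]
  ]
}}

```text
time: 17.75
tool_pos: [574.4, -229.9, 50.9]
tcp_rot: [180.0, -0.0, 1.8]
ft_force: [-0.3, 0.1, -1.9]
finger_gap: 62.4
grip_force: 51.8
```

Run:
```python
from h import *
to(frame(575.6,-229.1,42,1.3)@frame(-1.3,.3,0,.6),(-3,))
```

```text
t 17.75 [ 574.4 -229.9   50.9] [ 1.7996e+02 -1.0000e-02  1.8000e+00] f [-0.3  0.1 -1.9] gap 62.4 grip 51.8 j [-27.  19.  92.  -0.  69.  62.]
-3 [-0.01, -0.11, 1.19, 0.04, -0.01, -0.1]
```

Request:
{"op": "play_rows", "data": {
  "motion": [
    [[0,-0.1,0.4,0,0,-0.1],[0,-0.1,0.8,0,0,-0.1],[0,-0.1,0.8,0,0,-0.1],[0,-0.1,0.8,0,0,-0.1],[0,-0.1,0.8,0,0,-0.1]]
  ]
}}

```text
time: 18.25
tool_pos: [573.5, -228.4, 41.5]
tcp_rot: [-180.0, 0.1, 1.9]
ft_force: [-0.3, 0.7, -3.5]
finger_gap: 62.9
grip_force: 51.8
```

Request:
{"op": "play_rows", "data": {
  "motion": [
    [[0,0,0,0,0,0],[0,0,0,0,0,0],[0,0,0,0,0,0]]
  ]
}}

```text
time: 18.55
tool_pos: [573.5, -228.5, 41.6]
tcp_rot: [-180.0, 0.1, 1.9]
ft_force: [0.1, -0.9, -3.1]
finger_gap: 62.5
grip_force: 51.8
```

Run:
```python
from h import *
to(frame(575.6,-229.1,42,1.3)@frame(-1.3,.3,0,.6),(-3,))
```

```text
t 18.55 [ 573.5 -228.5   41.6] [-1.7998e+02  9.0000e-02  1.9000e+00] f [ 0.1 -0.9 -3.1] gap 62.5 grip 51.8 j [-26.  19.  92.  -0.  69.  62.]
-3 [0.08, 0.04, 0.26, -0.02, 0.09, 0.0]
```

Correct and lower in small steps.

Request:
{"op": "play_rows", "data": {
  "motion": [
    [[0.08,0.03,0.1,0,0.09,0],[0.08,0.03,0.1,0,0.09,0],[0.08,0.03,0.1,0,0.09,0],[0.08,0.03,0.1,0,0.09,0]]
  ]
}}

```text
time: 18.95
tool_pos: [574.2, -228.7, 40.4]
tcp_rot: [-180.0, 0.0, 1.9]
ft_force: [0.3, 0.4, -2.2]
finger_gap: 62.5
grip_force: 51.8
```

Request:
{"op": "play_rows", "data": {
  "motion": [
    [[0,0,0.08,0,0,0],[0,0,0.08,0,0,0],[0,0,0.08,0,0,0]]
  ]
}}

```text
time: 19.25
tool_pos: [574.2, -228.7, 39.6]
tcp_rot: [-180.0, 0.0, 1.9]
ft_force: [0.0, -0.1, -2.5]
finger_gap: 62.7
grip_force: 51.9
```

Request:
{"op": "play_rows", "data": {
  "motion": [
    [[0,0,0.05,0,0,0],[0,0,0.05,0,0,0],[0,0,0.05,0,0,0]]
  ]
}}

```text
time: 19.55
tool_pos: [574.3, -228.7, 39.5]
tcp_rot: [-180.0, -0.0, 1.9]
ft_force: [-2.1, 0.4, 3.7]
finger_gap: 62.9
grip_force: 52.5
```

Request:
{"op": "play_rows", "data": {
  "motion": [
    [[0,0,0,0,0,0],[0,0,0,0,0,0],[0,0,0,0,0,0]]
  ],
  "jaw": 1
}}

```text
time: 19.85
tool_pos: [574.5, -228.8, 39.3]
tcp_rot: [-180.0, -0.0, 1.9]
ft_force: [0.3, -0.1, 0.0]
finger_gap: 85.4
grip_force: 0.0
```

Request:
{"op": "play_rows", "data": {
  "motion": [
    [[0,0,-1,0,0,0],[0,0,-3,0,0,0],[0,0,-6,0,0,0],[0,0,-10,0,0,0],[0,0,-14,0,0,0]]
  ]
}}

```text
time: 20.35
tool_pos: [573.9, -228.6, 181.0]
tcp_rot: [-180.0, 0.0, 1.9]
ft_force: [0.3, -0.1, -0.2]
finger_gap: 85.6
grip_force: 0.0
```

Request:
{"op": "play_rows", "data": {
  "motion": [
    [[0,0,0,0,0,0],[0,0,0,0,0,0],[0,0,0,0,0,0]]
  ]
}}

```text
time: 20.65
tool_pos: [573.7, -228.5, 178.4]
tcp_rot: [-179.9, 0.1, 1.9]
ft_force: [-0.6, -0.3, -0.1]
finger_gap: 85.4
grip_force: 0.0
```

Run:
```python
from h import *
p=wrist(); pickle.dump(p,open("w7.pkl","wb"))
T2=fit(p,frame(575.5,-229,58,1.3),120,64,5); print(fit.cost)
pickle.dump(T2,open("T2.pkl","wb"))
# side edges of the pile below: visible side faces
draw(p,[(T2,120,64)],"pics/w7.png",(150,80,370,270),3)
to(frame(485,-20,150,27)); to(frame(530,-110,175,14))
```

```text
fit [ 576.2 -229.    58. ] yaw 1.3 dq [ 0.7  -0.04 -0.  ] {'+x': (0.48, 30), '-x': (0.77, 30), '+y': (0.25, 30), '-y': (0.25, 30)}
0.44883461043564454
t 20.7 [ 573.4 -228.3  177.7] [-1.7991e+02  1.3000e-01  1.9000e+00] f [ 0.6 -0.7 -0.3] gap 85.3 grip 0.0 j [-26.  12.  86.   0.  82.  62.]
0 [-8.14, -21.11, 2.82, -0.12, 0.11, -25.1]
t 20.7 [ 573.4 -228.3  177.7] [-1.7991e+02  1.3000e-01  1.9000e+00] f [ 0.6 -0.7 -0.3] gap 85.3 grip 0.0 j [-26.  12.  86.   0.  82.  62.]
0 [-3.94, -11.97, 0.3, -0.1, 0.12, -12.1]
```

View pics/w7.png

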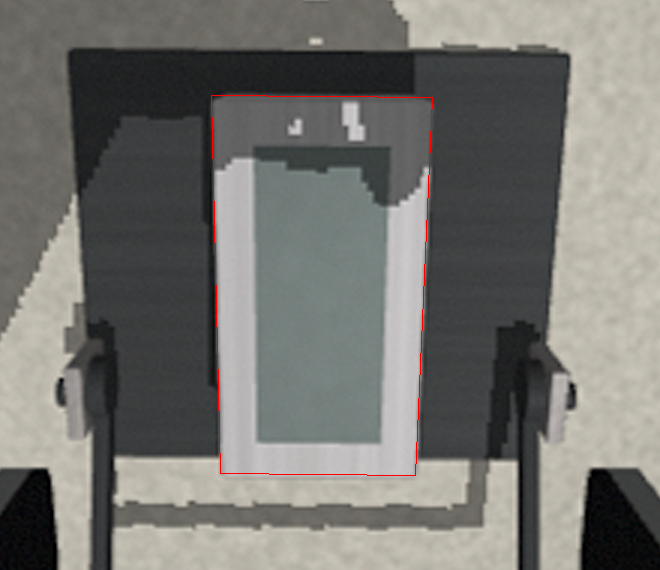

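Request:
{"op": "play_rows", "data": {
  "motion": [
    [[-1.5,-4,0,0,0,-6],[-3.5,-8.5,0.2,0,0,-13],[-5.5,-13.5,0.5,0,0,-19],[-7.5,-18,0.8,0,0,-25],[-8.5,-21.2,0.8,0,0,-25]]
  ]
}}

```text
time: 21.2
tool_pos: [479.3, -17.4, 168.9]
tcp_rot: [-179.8, 0.2, 27.1]
ft_force: [1.2, -0.4, 0.1]
finger_gap: 85.5
grip_force: 0.0
```

Request:
{"op": "play_rows", "data": {
  "motion": [
    [[0,0,0,0,0,0],[0,0,0,0,0,0],[0,0,0,0,0,0]]
  ]
}}

```text
time: 21.5
tool_pos: [482.2, -20.3, 170.7]
tcp_rot: [-180.0, 0.1, 26.9]
ft_force: [0.1, -0.4, -1.4]
finger_gap: 85.4
grip_force: 0.0
```

Run:
```python
from h import *
p=wrist(); pickle.dump(p,open("w8.pkl","wb"))
for h in (6,9,13): P=fit(p,frame(477,-16,6,27),110,64,h); print(fit.cost)
K=fit(p,P@frame(0,0,34,0),30,14,4); print((np.linalg.inv(P)@K)[:3,3])
pickle.dump(P,open("P.pkl","wb"))
draw(p,[(P,110,64),(K,30,14)],"pics/w8.png",None,1.5)
to(P,(60,5))
```

```text
fit [481.4 -14.3   6. ] yaw 27.02 dq [ 4.73 -0.52  0.02] {'+x': (0.76, 30), '-x': (1.49, 20), '+y': (1.26, 30), '-y': (0.74, 30)}
1.0110473159008382
fit [481.5 -14.4   6. ] yaw 26.99 dq [ 4.73 -0.57 -0.01] {'+x': (0.76, 30), '-x': (1.49, 20), '+y': (1.33, 30), '-y': (0.66, 30)}
1.0297885526771884
fit [481.4 -14.3   6. ] yaw 27.02 dq [ 4.68 -0.53  0.02] {'+x': (0.74, 30), '-x': (1.46, 21), '+y': (1.41, 30), '-y': (0.7, 30)}
1.088858526913241
fit [484.3 -12.7  40. ] yaw 26.0 dq [ 3.36  0.14 -1.03] {'+x': (1.53, 30), '-x': (2.23, 30), '+y': (0.2, 30), '-y': (0.25, 30)}
[ 3.35783172  0.14315245 34.        ]
t 21.55 [482.4 -20.6 170.8] [-1.7997e+02  4.0000e-02  2.6840e+01] f [-0.   0.1 -0.7] gap 85.5 grip 0.0 j [ -9.  -9. 108.   0.  81.  55.]
60 [0.2, -0.59, 10.48, -0.03, 0.04, -0.19]
5 [0.21, -0.59, 15.98, -0.03, 0.04, -0.19]
```

Run:
```python
from h import *
p=pickle.load(open("w8.pkl","rb")); P=frame(480,-14.5,6,27)
for sk in (("-x",),("+x",),("+y",),("-y",)):
    fit(p,P,110,64,6,sk); print(sk,round(fit.cost,2))
g=cv2.cvtColor(p["pixels"],cv2.COLOR_RGB2GRAY).astype(float)
def prof(a,b,n=60):  # mean profile along plate-frame path at several offsets
    return map_coordinates(g,[*(proj(p,np.linspace(a,b,n)@P[:3,:3].T+P[:3,3])[:,::-1].T)],order=1).astype(int)
for y in (-24,-12,12,24): print("x 45..65",y,prof([45,y,0],[65,y,0],41).tolist())
for y in (-24,-12,0,12,24): print("x -65..-45",y,prof([-65,y,0],[-45,y,0],41).tolist())
for x in (-35,30,45): print("y 24..40",x,prof([x,24,0],[x,40,0],33).tolist()); print("y -40..-24",x,prof([x,-40,0],[x,-24,0],33).tolist())
print("block x at z34",[prof([-25,y,34],[25,y,34],101).tolist() for y in (0,)])
```

```text
fit [482. -14.   6.] yaw 26.59 dq [ 2.06 -0.44 -0.41] {'+x': (0.25, 30), '+y': (1.0, 30), '-y': (0.75, 30)}
('-x',) 0.74
fit [479.7 -15.    6. ] yaw 26.3 dq [-0.54 -0.31 -0.7 ] {'-x': (0.23, 21), '+y': (0.99, 30), '-y': (1.01, 30)}
('+x',) 0.76
fit [481.8 -14.9   6. ] yaw 27.27 dq [ 1.45 -1.21  0.27] {'+x': (0.5, 30), '-x': (1.5, 20), '-y': (0.38, 30)}
('+y',) 0.8
fit [480.8 -13.2   6. ] yaw 26.91 dq [ 1.32  0.77 -0.09] {'+x': (0.6, 30), '-x': (1.28, 21), '+y': (0.43, 30)}
('-y',) 0.87
x 45..65 -24 [142, 142, 142, 142, 143, 143, 143, 142, 142, 142, 142, 142, 142, 142, 143, 143, 144, 145, 132, 117, 103, 89, 90, 92, 115, 139, 155, 171, 173, 175, 175, 174, 172, 169, 167, 164, 163, 162, 163, 165, 168]
x 45..65 -12 [142, 141, 141, 141, 142, 142, 142, 142, 141, 141, 141, 141, 141, 140, 141, 142, 142, 143, 134, 123, 107, 89, 119, 155, 166, 176, 175, 173, 171, 169, 168, 167, 167, 168, 168, 169, 169, 170, 171, 172, 171]
x 45..65 12 [142, 142, 142, 142, 142, 143, 143, 143, 142, 142, 141, 140, 140, 141, 141, 141, 141, 142, 139, 134, 115, 90, 115, 152, 166, 175, 177, 178, 178, 178, 180, 181, 153
[... 2099 characters left out ...]
4, 74, 75, 76, 83, 90, 96, 102, 100, 99, 99, 98, 96, 94, 95, 95, 96, 97, 97, 97, 97, 96]
y -40..-24 45 [174, 172, 171, 170, 169, 168, 167, 167, 168, 170, 173, 171, 165, 155, 142, 136, 136, 139, 143, 145, 146, 146, 147, 147, 148, 149, 148, 147, 145, 143, 143, 142, 142]
block x at z34 [[155, 155, 155, 155, 155, 155, 155, 155, 154, 154, 155, 155, 155, 155, 155, 155, 156, 157, 158, 148, 119, 90, 62, 40, 35, 32, 36, 39, 38, 38, 37, 37, 37, 37, 38, 39, 38, 37, 37, 37, 37, 38, 37, 36, 37, 37, 37, 37, 36, 36, 36, 37, 37, 37, 36, 35, 36, 36, 36, 35, 36, 36, 36, 36, 35, 34, 33, 33, 34, 34, 35, 34, 31, 30, 32, 32, 32, 28, 21, 15, 9, 7, 5, 4, 2, 4, 6, 4, 2, 4, 9, 23, 40, 61, 73, 77, 77, 76, 75, 74, 74]]
```

Run:
```python
from h import *
P=frame(479.4,-14.5,6,27); pickle.dump(P,open("P.pkl","wb")); to(P,(54,4))
```

```text
t 21.55 [482.4 -20.6 170.8] [-1.7997e+02  4.0000e-02  2.6840e+01] f [-0.   0.1 -0.7] gap 85.5 grip 0.0 j [ -9.  -9. 108.   0.  81.  55.]
54 [0.02, -0.67, 11.08, -0.03, 0.04, -0.16]
4 [0.02, -0.67, 16.08, -0.03, 0.04, -0.16]
```

Request:
{"op": "play_rows", "data": {
  "motion": [
    [[0,-0.6,2.5,0,0,-0.1],[0,-0.67,6,0,0,-0.16],[0,-0.67,9.5,0,0,-0.16],[0,-0.67,11,0,0,-0.16],[0,-0.67,11,0,0,-0.16]]
  ]
}}

```text
time: 22.05
tool_pos: [476.8, -14.4, 58.0]
tcp_rot: [-179.8, 0.3, 27.0]
ft_force: [0.3, -0.0, 0.4]
finger_gap: 85.3
grip_force: 0.0
```

Request:
{"op": "play_rows", "data": {
  "motion": [
    [[0,0,0,0,0,0],[0,0,0,0,0,0],[0,0,0,0,0,0]]
  ]
}}

```text
time: 22.35
tool_pos: [480.5, -14.1, 62.8]
tcp_rot: [179.9, -0.1, 27.0]
ft_force: [-0.9, -0.6, -0.3]
finger_gap: 85.6
grip_force: 0.0
```

Run:
```python
from h import *
P=pickle.load(open("P.pkl","rb")); to(P,(4,))
p=wrist(); print(g:=0 or "") 
for z in (6,40): 
    G=P.copy(); G[2,3]=z; fit(p,G,*((110,64) if z==6 else (30,14)),5,("-x",) if z==6 else ()); print(fit.cost)
```

```text
t 22.35 [480.5 -14.1  62.8] [ 1.7993e+02 -1.3000e-01  2.7040e+01] f [-0.9 -0.6 -0.3] gap 85.6 grip 0.0 j [ -8.  -2. 114.   0.  68.  55.]
4 [-0.13, -0.02, 5.28, 0.07, -0.13, 0.04]

fit [480.8 -14.1   6. ] yaw 26.25 dq [ 1.44 -0.32 -0.75] {'+x': (0.25, 30), '+y': (0.63, 30), '-y': (0.75, 30)}
0.5315053806010918
fit [479.6 -14.7  40. ] yaw 26.47 dq [ 0.1  -0.23 -0.53] {'+x': (1.33, 30), '-x': (0.68, 30), '+y': (0.06, 30), '-y': (0.2, 30)}
0.6198683876416399
```

Request:
{"op": "play_rows", "data": {
  "motion": [
    [[-0.1,0,1.5,0,-0.1,0.5],[-0.12,0,3.2,0,-0.1,0.5],[-0.12,0,4.4,0,-0.1,0.5],[-0.12,0,4.8,0,-0.1,0.5],[-0.12,0,4.8,0,-0.1,0.5]]
  ]
}}

```text
time: 22.9
tool_pos: [477.3, -14.0, 12.2]
tcp_rot: [-179.9, 0.2, 26.6]
ft_force: [-0.5, -0.3, -0.6]
finger_gap: 85.2
grip_force: 0.0
```

Request:
{"op": "play_rows", "data": {
  "motion": [
    [[0,0,0,0,0,0],[0,0,0,0,0,0],[0,0,0,0,0,0]]
  ]
}}

```text
time: 23.2
tool_pos: [478.8, -14.3, 14.0]
tcp_rot: [180.0, 0.0, 26.6]
ft_force: [0.3, -0.3, -1.2]
finger_gap: 85.5
grip_force: 0.0
```

Run:
```python
from h import *
to(frame(479.6,-14.7,6,26.5),(4,))
```

```text
t 23.2 [478.8 -14.3  14. ] [1.7998e+02 3.0000e-02 2.6560e+01] f [ 0.3 -0.3 -1.2] gap 85.5 grip 0.0 j [ -8.   2. 115.  -0.  63.  56.]
4 [0.05, 0.07, 0.4, 0.02, 0.03, 0.06]
```

Request:
{"op": "play_rows", "data": {
  "motion": [
    [[0.05,0.06,0.3,0,0,0],[0.05,0.06,0.3,0,0,0],[0.05,0.06,0.3,0,0,0]]
  ]
}}

```text
time: 23.5
tool_pos: [478.8, -14.5, 10.2]
tcp_rot: [-180.0, 0.1, 26.6]
ft_force: [0.4, 0.5, 0.0]
finger_gap: 85.2
grip_force: 0.0
```

Request:
{"op": "play_rows", "data": {
  "motion": [
    [[0,0,0,0,0,0],[0,0,0,0,0,0],[0,0,0,0,0,0],[0,0,0,0,0,0],[0,0,0,0,0,0]]
  ],
  "jaw": 0,
  "squeeze": 55
}}

```text
time: 24.0
tool_pos: [478.9, -14.5, 10.4]
tcp_rot: [-180.0, 0.1, 26.6]
ft_force: [-9.1, 1.2, 10.2]
finger_gap: 13.0
grip_force: 53.3
```

Request:
{"op": "play_rows", "data": {
  "motion": [
    [[0,0,0,0,0,0],[0,0,0,0,0,0],[0,0,0,0,0,0],[0,0,0,0,0,0]]
  ]
}}

```text
time: 24.4
tool_pos: [479.0, -14.5, 10.4]
tcp_rot: [-180.0, 0.1, 26.6]
ft_force: [-0.3, 0.5, 2.6]
finger_gap: 13.1
grip_force: 55.1
```

Run:
```python
from h import *
to(frame(479.6,-14.7,6,26.5),(4,))
```

```text
t 24.4 [479.  -14.5  10.4] [-1.7999e+02  8.0000e-02  2.6560e+01] f [-0.3  0.5  2.6] gap 13.1 grip 55.1 j [ -8.   2. 115.  -0.  62.  56.]
4 [0.04, 0.04, 0.04, -0.01, 0.08, 0.06]
```

Request:
{"op": "play_rows", "data": {
  "motion": [
    [[0,0,-0.5,0,0,0],[0,0,-2,0,0,0],[0,0,-5,0,0,0],[0,0,-9,0,0,0],[0,0,-13,0,0,0]]
  ]
}}

```text
time: 24.9
tool_pos: [477.6, -14.3, 140.5]
tcp_rot: [-179.9, 0.2, 26.6]
ft_force: [1.0, -0.5, -4.0]
finger_gap: 12.7
grip_force: 54.2
```

Run:
```python
from h import *
to(frame(560,-180,150,1.3))
```

```text
t 24.9 [477.6 -14.3 140.5] [-179.88    0.24   26.56] f [ 1.  -0.5 -4. ] gap 12.7 grip 54.2 j [ -8.  -8. 110.  -0.  78.  56.]
0 [-0.05, 18.51, -0.99, -0.07, 0.27, 25.26]
```

Request:
{"op": "play_rows", "data": {
  "motion": [
    [[0,2.5,-0.5,0,0,3],[0,6.5,-1,0,0,10],[0,11,-1,0,0,17],[0,15,-1,0,0.2,23],[0,18.5,-1,0,0.2,25.3]]
  ]
}}

```text
time: 25.4
tool_pos: [561.8, -181.7, 149.5]
tcp_rot: [-180.0, -0.0, 1.0]
ft_force: [0.9, 0.8, -4.3]
finger_gap: 13.2
grip_force: 54.4
```

Request:
{"op": "play_rows", "data": {
  "motion": [
    [[0.4,1.3,0.5,0,0,0],[1,3,1.5,0,0,0],[1.5,4.5,2.5,0,0,0],[1.5,5,3,0,0,0],[1.5,5,3,0,0,0]]
  ]
}}

```text
time: 25.9
tool_pos: [576.5, -229.1, 118.3]
tcp_rot: [-179.9, 0.1, 1.2]
ft_force: [-0.3, 0.9, -4.3]
finger_gap: 13.3
grip_force: 54.6
```

Request:
{"op": "play_rows", "data": {
  "motion": [
    [[0,0,0,0,0,0],[0,0,0,0,0,0],[0,0,0,0,0,0],[0,0,0,0,0,0]]
  ]
}}

```text
time: 26.3
tool_pos: [578.2, -229.2, 120.8]
tcp_rot: [-180.0, -0.1, 1.3]
ft_force: [0.0, 0.1, -4.1]
finger_gap: 13.1
grip_force: 54.6
```

Run:
```python
from h import *
p=wrist(); pickle.dump(p,open("w9.pkl","wb")); T=tool(p["s"])
for dz in (1,2,3,4):
    G=fit(p,T@np.diag([1,-1,-1,1.])@frame(28,0,-4.4+6+dz-2,0),55,64,5,("-x",)); print(dz,round(fit.cost,3),"in tool",(np.linalg.inv(T)@G@frame(-27.5,0,0,0))[:3,3].round(2))
    G=T@np.diag([1,-1,-1,1.])@frame(0,0,dz-.4,0)
    G=fit(p,G,110,64,5,("-x","+y","-y")) if 0 else None
to(pickle.load(open("T2.pkl","rb")),(4.4,))
draw(p,[],"pics/w9.png",(130,60,390,300),2.4)
```

```text
fit [ 608.  -229.1  121.5] yaw 0.14 dq [ 1.76 -0.51 -1.15] {'+x': (0.5, 30), '+y': (1.6, 30), '-y': (2.27, 30)}
1 1.259 in tool [ 2.27 -0.04 -0.6 ]
fit [ 608.1 -228.6  122.5] yaw -0.06 dq [ 1.9  -0.07 -1.36] {'+x': (0.28, 30), '+y': (2.36, 27), '-y': (1.87, 30)}
2 1.308 in tool [ 2.41 -0.58 -1.6 ]
fit [ 608.3 -227.4  123.5] yaw 0.72 dq [ 2.16  1.11 -0.58] {'+x': (0.54, 30), '+y': (2.03, 3), '-y': (0.22, 30)}
3 0.551 in tool [ 2.66 -1.39 -2.6 ]
fit [ 608.5 -227.2  124.5] yaw 0.79 dq [ 2.31  1.33 -0.5 ] {'+x': (0.5, 30), '+y': (2.13, 2), '-y': (0.25, 30)}
4 0.521 in tool [ 2.81 -1.57 -3.6 ]
t 26.35 [ 578.2 -229.3  120.7] [-1.7999e+02 -1.3000e-01  1.2900e+00] f [ 0.9 -0.7 -4.5] gap 13.3 grip 54.6 j [-26.  15.  89.   0.  76.  62.]
4.4 [-0.21, -0.03, 5.83, -0.01, -0.13, -0.01]
```

View pics/w9.png

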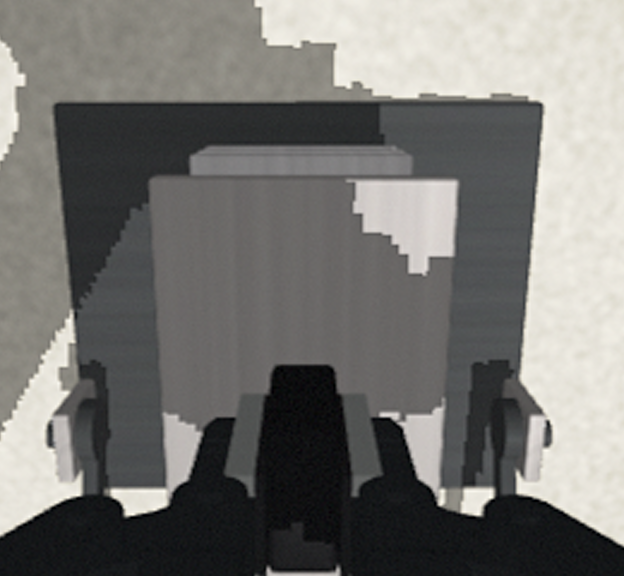

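Run:
```python
from h import *
p=pickle.load(open("w9.pkl","rb")); T=tool(p["s"]); Ti=np.linalg.inv(T)
c=Ti@np.r_[-p["R"].T@p["t"],1]
uv=np.array([(192.5,134.2),(321.25,134.2),(197.9,231.7),(314.6,230.8)])
for z in (-1.6,0):
    d=np.c_[uv,np.ones(4)]@np.linalg.inv(p["mtx"]).T@p["R"]@T[:3,:3]; k=(z-c[2])/d[:,2]; print((c[:3]+k[:,None]*d).round(1).tolist())
g=cv2.cvtColor(p["pixels"],cv2.COLOR_RGB2GRAY).astype(int)
for v in (150,180,210): print(g[v,188:204],g[v,310:326])
print([g[126:140,u].tolist() for u in (205,230,260)])
# pile top under: +x edge and side edges visible portion
T2=pickle.load(open("T2.pkl","rb")); print(proj(p,(T2@np.array([[60,32,0,1],[60,-32,0,1.]]).T).T[:,:3]))
print([g[114:134,u].tolist() for u in (225,245,290)])
```

```text
[[57.0, -29.9, -1.6], [57.0, 31.7, -1.6], [6.1, -30.1, -1.6], [6.6, 31.3, -1.6]]
[[56.8, -30.3, 0.0], [56.8, 32.0, 0.0], [5.3, -30.5, 0.0], [5.9, 31.7, 0.0]]
[ 79  80  78  80  86  98 103 105 104 105 105 107 106 105 105 104] [215 214 214 213 211 211 210 209 207 184 121  78  82  80  82  84]
[ 77  78  78  80  79  76  91 102 104 103 105 105 107 107 106 107] [105 104 104 103 103 105 102 101  89  82  81  82  82  84  83  82]
[ 78  79  77  77  77  78  78  76  94 104 106 105 105 106 107 108] [104 106 106 102 102 101  86  80  85  85  83  83  84  82  85  83]
[[47, 48, 48, 46, 43, 43, 52, 82, 96, 105, 105, 104, 106, 105], [128, 130, 128, 128, 128, 131, 123, 91, 91, 101, 104, 105, 102, 103], [126, 127, 126, 126, 126, 128, 121, 91, 94, 105, 105, 107, 108, 107]]
[[208.26417167 122.3046823 ]
 [301.50198166 122.30642665]]
[[42, 42, 40, 45, 43, 42, 68, 114, 113, 119, 110, 124, 127, 128, 128, 127, 126, 131, 122, 89], [42, 41, 42, 43, 42, 41, 68, 117, 117, 121, 113, 125, 128, 129, 129, 130, 130, 131, 122, 91], [78, 76, 65, 68, 68, 64, 83, 112, 114, 122, 112, 121, 125, 127, 126, 128, 128, 128, 120, 89]]
```

Run:
```python
from h import *
T2=pickle.load(open("T2.pkl","rb")); T1=pickle.load(open("T1.pkl","rb"))
def prof(p,P,a,b,n):
    g=cv2.cvtColor(p["pixels"],cv2.COLOR_RGB2GRAY).astype(float)
    return map_coordinates(g,[*(proj(p,np.linspace(a,b,n)@P[:3,:3].T+P[:3,3])[:,::-1].T)],order=1).astype(int)
for f,P in (("w5",T1),("w7",T2),("w9",T2)):
    p=pickle.load(open(f+".pkl","rb"))
    for y in (-20,5,20):
        print(f,y,"+x 52..68",prof(p,P,[52,y,0],[68,y,0],33).tolist()); 
        if f!="w9": print("   -x -66..-54",prof(p,P,[-66,y,0],[-54,y,0],25).tolist())
```

```text
w5 -20 +x 52..68 [103, 103, 102, 102, 103, 103, 103, 103, 104, 104, 104, 103, 102, 101, 98, 82, 63, 44, 35, 33, 34, 34, 34, 33, 33, 32, 32, 32, 34, 36, 34, 32, 31]
   -x -66..-54 [187, 187, 187, 188, 188, 188, 189, 187, 183, 181, 187, 191, 194, 196, 197, 197, 197, 197, 197, 197, 197, 196, 196, 196, 197]
w5 5 +x 52..68 [106, 106, 106, 105, 105, 105, 105, 105, 105, 105, 105, 105, 105, 103, 97, 79, 61, 43, 37, 34, 34, 33, 33, 35, 35, 32, 31, 34, 34, 33, 33, 33, 31]
   -x -66..-54 [194, 194, 195, 192, 190, 189, 188, 188, 189, 187, 184, 184, 186, 189, 190, 192, 191, 191, 191, 191, 191, 191, 191, 191, 191]
w5 20 +x 52..68 [104, 103, 103, 103, 103, 103, 103, 104, 104, 104, 105, 104, 102, 99, 93, 83, 66, 45, 36, 30, 32, 32, 32, 34, 34, 33, 32, 32, 33, 33, 32, 32, 33]
   -x -66..-54 [191, 189, 187, 184, 182, 182, 183, 185, 188, 188, 188, 190, 194, 197, 198, 198, 198, 198, 198, 197, 198, 199, 199, 198, 198]
w7 -20 +x 52..68 [99, 100, 100, 100, 99, 100, 100, 100, 101, 101, 101, 100, 99, 95, 89, 88, 90, 68, 48, 35, 31, 32, 32, 31, 28, 29, 32, 33, 33, 31, 31, 31, 32]
   -x -66..-54 [190, 190, 189
[... 509 characters left out ...]
44, 32, 27, 28, 31, 31, 31, 31, 31, 31, 31, 31, 33, 33, 33]
   -x -66..-54 [183, 182, 181, 181, 182, 183, 185, 183, 177, 175, 183, 189, 191, 193, 193, 193, 193, 194, 194, 194, 193, 192, 191, 191, 192]
w9 -20 +x 52..68 [122, 100, 102, 121, 127, 128, 129, 130, 129, 128, 129, 129, 125, 117, 112, 119, 113, 113, 108, 74, 47, 38, 42, 43, 41, 42, 43, 42, 42, 42, 43, 45, 44]
w9 5 +x 52..68 [93, 93, 105, 124, 131, 131, 130, 131, 131, 130, 130, 130, 127, 119, 113, 121, 118, 118, 110, 72, 50, 41, 42, 43, 43, 43, 42, 44, 43, 43, 43, 42, 44]
w9 20 +x 52..68 [93, 90, 102, 123, 127, 127, 127, 128, 129, 129, 128, 126, 125, 118, 112, 118, 115, 114, 105, 70, 49, 41, 41, 43, 42, 42, 42, 42, 42, 43, 45, 43, 43]
```

Run:
```python
from h import *
p=pickle.load(open("w9.pkl","rb")); T=tool(p["s"]); Ti=np.linalg.inv(T)
for z in (3.4,4.4,5.4):
    G=fit(p,T@np.diag([1,-1,-1,1.])@frame(28.5,0.,-z,0),55,64,4,("-x",)); print(z,round(fit.cost,3),"in tool",(Ti@G@frame(-27.5,0,0,0))[:3,3].round(2))
c=Ti@np.r_[-p["R"].T@p["t"],1]; uv=np.array([(230,133.5)])
d=np.c_[uv,np.ones(1)]@np.linalg.inv(p["mtx"]).T@p["R"]@T[:3,:3]; k=(4.4-c[2])/d[:,2]; print((c[:3]+k[:,None]*d).round(2)[0,0]-55)
```

```text
fit [ 607.7 -228.8  117.5] yaw 0.9 dq [ 1.01 -0.29 -0.4 ] {'+x': (0.51, 30), '+y': (0.25, 30), '-y': (0.25, 30)}
3.4 0.459 in tool [2.02 0.1  3.4 ]
fit [ 607.7 -228.9  116.5] yaw 0.9 dq [ 0.96 -0.32 -0.4 ] {'+x': (0.49, 30), '+y': (0.27, 30), '-y': (0.25, 30)}
4.4 0.458 in tool [1.96 0.13 4.4 ]
fit [ 607.6 -228.9  115.5] yaw 0.71 dq [ 0.84 -0.36 -0.59] {'+x': (0.51, 30), '+y': (0.73, 30), '-y': (0.53, 30)}
5.4 0.684 in tool [1.84 0.08 5.4 ]
1.6799999999999997
```

```bash
cat > tg.py <<'E'
from h import *
to(frame(575.4,-229,58,1.3)@frame(-1.7,.2,0,.4),(10.4,))
E
python3 tg.py
```

```text
t 26.35 [ 578.2 -229.3  120.7] [-1.7999e+02 -1.3000e-01  1.2900e+00] f [ 0.9 -0.7 -4.5] gap 13.3 grip 54.6 j [-26.  15.  89.   0.  76.  62.]
10.4 [-0.46, -0.06, 5.23, -0.0, -0.13, -0.41]
```

Request:
{"op": "play_rows", "data": {
  "motion": [
    [[-0.2,-0.05,0.5,0,-0.1,-0.4],[-0.45,-0.05,1.5,0,-0.13,-0.4],[-0.45,-0.05,2.7,0,-0.13,-0.4],[-0.45,-0.05,3.6,0,-0.13,-0.4],[-0.45,-0.05,4,0,-0.13,-0.4]]
  ]
}}

```text
time: 26.85
tool_pos: [572.3, -228.6, 77.8]
tcp_rot: [-179.9, 0.2, 1.7]
ft_force: [-0.6, 0.3, -4.1]
finger_gap: 13.1
grip_force: 54.5
```

Request:
{"op": "play_rows", "data": {
  "motion": [
    [[0,0,0,0,0,0],[0,0,0,0,0,0],[0,0,0,0,0,0],[0,0,0,0,0,0]]
  ]
}}

```text
time: 27.25
tool_pos: [574.0, -229.4, 80.9]
tcp_rot: [180.0, -0.0, 1.7]
ft_force: [0.7, -0.3, -3.8]
finger_gap: 13.0
grip_force: 54.5
```

```bash
python3 tg.py
```

```text
t 27.25 [ 574.  -229.4   80.9] [ 1.7999e+02 -3.0000e-02  1.6600e+00] f [ 0.7 -0.3 -3.8] gap 13.0 grip 54.5 j [-27.  17.  91.   0.  72.  62.]
10.4 [-0.03, -0.06, 1.25, 0.01, -0.03, -0.04]
```

Request:
{"op": "play_rows", "data": {
  "motion": [
    [[-0.03,-0.06,0.4,0,0,0],[-0.03,-0.06,0.8,0,0,0],[-0.03,-0.06,0.9,0,0,0],[-0.03,-0.06,0.9,0,0,0],[-0.03,-0.06,0.9,0,0,0]]
  ]
}}

```text
time: 27.75
tool_pos: [573.2, -228.5, 71.1]
tcp_rot: [-180.0, 0.0, 1.7]
ft_force: [0.5, 0.1, -3.7]
finger_gap: 13.3
grip_force: 54.6
```

Request:
{"op": "play_rows", "data": {
  "motion": [
    [[0,0,0,0,0,0],[0,0,0,0,0,0],[0,0,0,0,0,0]]
  ]
}}

```text
time: 28.05
tool_pos: [573.3, -228.6, 71.3]
tcp_rot: [-180.0, 0.0, 1.7]
ft_force: [-0.2, 1.4, -3.9]
finger_gap: 13.3
grip_force: 54.6
```

```bash
python3 tg.py
```

```text
t 28.05 [ 573.3 -228.6   71.3] [-1.7998e+02  2.0000e-02  1.6600e+00] f [-0.2  1.4 -3.9] gap 13.3 grip 54.6 j [-26.  17.  91.   0.  71.  62.]
10.4 [0.04, 0.03, 0.29, -0.02, 0.02, -0.04]
```

Request:
{"op": "play_rows", "data": {
  "motion": [
    [[0.04,0.02,0.14,0,0,0],[0.04,0.02,0.14,0,0,0],[0.04,0.02,0.14,0,0,0]]
  ]
}}

```text
time: 28.35
tool_pos: [573.5, -228.7, 69.7]
tcp_rot: [-180.0, 0.0, 1.7]
ft_force: [-0.4, -0.5, -3.9]
finger_gap: 13.4
grip_force: 54.6
```

Request:
{"op": "play_rows", "data": {
  "motion": [
    [[0,0,0.08,0,0,0],[0,0,0.08,0,0,0],[0,0,0.08,0,0,0]]
  ]
}}

```text
time: 28.65
tool_pos: [573.6, -228.7, 68.9]
tcp_rot: [-180.0, 0.0, 1.7]
ft_force: [1.0, 0.2, -3.8]
finger_gap: 13.2
grip_force: 54.6
```

Request:
{"op": "play_rows", "data": {
  "motion": [
    [[0,0,0.05,0,0,0],[0,0,0.05,0,0,0],[0,0,0.05,0,0,0]]
  ]
}}

```text
time: 28.95
tool_pos: [573.6, -228.8, 68.5]
tcp_rot: [-180.0, 0.0, 1.7]
ft_force: [0.3, -0.7, -3.0]
finger_gap: 13.2
grip_force: 54.7
```

```bash
python3 tg.py
```

```text
t 28.95 [ 573.6 -228.8   68.5] [-1.7998e+02  3.0000e-02  1.6600e+00] f [ 0.3 -0.7 -3. ] gap 13.2 grip 54.7 j [-27.  18.  91.   0.  71.  62.]
10.4 [0.01, 0.01, 0.01, -0.02, 0.03, -0.04]
```

Request:
{"op": "play_rows", "data": {
  "motion": [
    [[0,0,0.05,0,0,0],[0,0,0.05,0,0,0],[0,0,0.05,0,0,0]]
  ]
}}

```text
time: 29.25
tool_pos: [573.7, -228.8, 68.5]
tcp_rot: [-180.0, 0.0, 1.7]
ft_force: [-2.1, 1.5, 2.3]
finger_gap: 13.2
grip_force: 55.4
```

Request:
{"op": "play_rows", "data": {
  "motion": [
    [[0,0,0,0,0,0],[0,0,0,0,0,0],[0,0,0,0,0,0]]
  ]
}}

```text
time: 29.55
tool_pos: [573.7, -228.8, 68.5]
tcp_rot: [-180.0, 0.0, 1.7]
ft_force: [-5.3, 2.2, 6.1]
finger_gap: 13.4
grip_force: 55.8
```

Request:
{"op": "play_rows", "data": {
  "motion": [
    [[0,0,0,0,0,0],[0,0,0,0,0,0],[0,0,0,0,0,0],[0,0,0,0,0,0]]
  ],
  "jaw": 0.6
}}

```text
time: 29.95
tool_pos: [573.7, -228.8, 67.9]
tcp_rot: [-180.0, 0.0, 1.7]
ft_force: [0.1, -1.0, -0.5]
finger_gap: 51.3
grip_force: 0.0
```

Request:
{"op": "play_rows", "data": {
  "motion": [
    [[0,0,-1,0,0,0],[0,0,-3,0,0,0],[0,0,-6,0,0,0],[0,0,-9,0,0,0],[0,0,-12,0,0,0]]
  ]
}}

```text
time: 30.45
tool_pos: [573.7, -228.8, 190.0]
tcp_rot: [-180.0, 0.0, 1.7]
ft_force: [1.1, -0.3, 0.6]
finger_gap: 51.4
grip_force: 0.0
```

Request:
{"op": "play_rows", "data": {
  "motion": [
    [[0,0,0,0,0,0],[0,0,0,0,0,0],[0,0,0,0,0,0],[0,0,0,0,0,0]]
  ],
  "jaw": 1
}}

```text
time: 30.85
tool_pos: [572.8, -228.4, 186.4]
tcp_rot: [-179.9, 0.2, 1.7]
ft_force: [-0.3, -0.1, -0.5]
finger_gap: 85.4
grip_force: 0.0
```

Run:
```python
from h import *
p=wrist(); pickle.dump(p,open("w10.pkl","wb")); P=frame(575.3,-229,64,1.3); to(P)
Q=fit(p,P,110,64,3); print(fit.cost); D=fit(p,frame(575.3,-229,58,1.3),120,64,3,("+y","-y")); K=fit(p,frame(575.3,-229,98,1.3),30,14,5)
def prof(P,a,b,n):
    g=cv2.cvtColor(p["pixels"],cv2.COLOR_RGB2GRAY).astype(float)
    return map_coordinates(g,[*(proj(p,np.linspace(a,b,n)@P[:3,:3].T+P[:3,3])[:,::-1].T)],order=1).astype(int).tolist()
for y in (-20,20): print("+x 50..66",prof(P,[50,y,0],[66,y,0],33)); print("-x -66..-50",prof(P,[-66,y,0],[-50,y,0],33))
for x in (-30,30): print("+y 26..38",prof(P,[x,26,0],[x,38,0],25)); print("-y -38..-26",prof(P,[x,-38,0],[x,-26,0],25))
```

```text
t 30.9 [ 572.9 -228.4  186.4] [-1.7991e+02  1.6000e-01  1.6600e+00] f [0.1 0.2 0.9] gap 85.4 grip 0.0 j [-27.  12.  85.   0.  83.  62.]
0 [0.27, 0.09, 12.24, -0.09, 0.17, 0.36]
fit [ 575.3 -229.2   64. ] yaw 1.66 dq [-0.02 -0.17  0.36] {'+x': (0.99, 30), '-x': (0.76, 30), '+y': (0.31, 30), '-y': (0.31, 30)}
0.5668951332122132
fit [ 959.5 -952.7   58. ] yaw -40.39 dq [ 367.73 -732.24  -41.69] {'+x': (nan, 0), '-x': (nan, 0)}
fit [ 575.  -229.2   98. ] yaw 0.67 dq [-0.29 -0.18 -0.63] {'+x': (1.34, 30), '-x': (0.44, 30), '+y': (0.49, 30), '-y': (0.4, 30)}
+x 50..66 [81, 80, 79, 80, 80, 80, 80, 80, 80, 80, 78, 79, 90, 96, 99, 100, 100, 100, 99, 97, 92, 86, 73, 59, 43, 35, 31, 30, 29, 28, 29, 32, 29]
-x -66..-50 [190, 190, 189, 188, 188, 188, 189, 189, 188, 187, 185, 182, 183, 185, 185, 185, 185, 183, 182, 185, 188, 180, 172, 167, 163, 162, 163, 163, 164, 164, 165, 165, 164]
+x 50..66 [82, 82, 82, 82, 81, 80, 82, 83, 82, 81, 80, 86, 96, 98, 99, 99, 99, 99, 98, 97, 91, 84, 76, 59, 41, 33, 29, 30, 30, 31, 31, 32, 31]
-x -66..-50 [178, 179, 180, 182, 184, 184, 183, 183, 183, 182, 181, 181, 1
[... 266 characters left out ...]
, 66, 62, 57, 84, 111, 138, 162, 165, 168, 168, 168, 167, 166, 166, 165, 164, 163, 162]
+y 26..38 [151, 151, 152, 153, 152, 152, 152, 152, 151, 150, 147, 129, 104, 65, 27, 28, 32, 41, 50, 60, 62, 61, 61, 61, 61]
-y -38..-26 [62, 62, 62, 62, 63, 63, 62, 61, 60, 60, 60, 84, 115, 141, 163, 163, 163, 162, 162, 162, 162, 164, 164, 163, 162]h.py:43: RuntimeWarning: All-NaN slice encountered
  print("fit",Tn[:3,3].round(1),"yaw",round(float(np.degrees(np.arctan2(Tn[1,0],Tn[0,0]))),2),"dq",q.round(2),{k:(round(float(np.nanmedian(np.abs(e_[30*i:30*i+30]))),2),int(ok[30*i:30*i+30].sum())) for i,k in enumerate(ks)})
  return _methods._mean(a, axis=axis, dtype=dtype,
  ret = ret.dtype.type(ret / rcount)
```

Run:
```python
from h import *
A,B,S,C=pickle.load(open("poses.pkl","rb")); S=frame(574.4,-228.5,0,1.6)
p=pickle.load(open("w1.pkl","rb")); p["t"]=p["t"]+[0,0,3.2]
def X(a,y,w=0): return (S@[-40-(85+w)*np.cos(a),y,30+(85+w)*np.sin(a),1])[:3]
for deg in range(0,60,6):
    a=np.radians(deg); q=proj(p,[X(a,74),X(a,-74)]); t=proj(pickle.load(open("cam.pkl","rb"))["top"],[X(a,74),X(a,-74)])*1.5625
    print(deg,X(a,0).round(1),q.round(1).tolist(),"sep",round(q[1,0]-q[0,0],1),"top",t.round(0).tolist())
for f in ("w1","w7","w10"):
    p=pickle.load(open(f+".pkl","rb")); g=cv2.cvtColor(p["pixels"],cv2.COLOR_RGB2GRAY).astype(int)
    for u in (230,256,280): 
        c=g[265:340,u]; i=np.where(c<70)[0]; print(f,u,(i+265).tolist()[:25])
p=pickle.load(open("w1.pkl","rb")); g=cv2.cvtColor(p["pixels"],cv2.COLOR_RGB2GRAY).astype(int)
for v in (288,): print(v,g[v,168:190],g[v,315:336])
```

```text
0 [ 449.4 -232.    30. ] [[185.4, 282.8], [319.0, 279.4]] sep 133.6 top [[466.0, 369.0], [533.0, 367.0]]
6 [ 449.9 -232.    38.9] [[183.5, 287.3], [320.7, 283.8]] sep 137.2 top [[467.0, 369.0], [534.0, 366.0]]
12 [ 451.3 -231.9   47.7] [[181.5, 291.3], [322.6, 287.7]] sep 141.1 top [[467.0, 368.0], [535.0, 365.0]]
18 [ 453.6 -231.9   56.3] [[179.2, 294.6], [324.5, 290.9]] sep 145.2 top [[467.0, 367.0], [536.0, 364.0]]
24 [ 456.8 -231.8   64.6] [[176.9, 297.1], [326.5, 293.3]] sep 149.6 top [[468.0, 365.0], [537.0, 362.0]]
30 [ 460.8 -231.7   72.5] [[174.3, 298.8], [328.6, 294.9]] sep 154.2 top [[468.0, 363.0], [538.0, 360.0]]
36 [ 465.7 -231.5   80. ] [[171.7, 299.5], [330.7, 295.5]] sep 159.0 top [[469.0, 360.0], [539.0, 358.0]]
42 [ 471.3 -231.4   86.9] [[169.0, 299.2], [332.8, 295.1]] sep 163.9 top [[469.0, 357.0], [539.0, 355.0]]
48 [ 477.6 -231.2   93.2] [[166.2, 297.8], [334.9, 293.5]] sep 168.8 top [[469.0, 354.0], [540.0, 352.0]]
54 [ 484.5 -231.    98.8] [[163.4, 295.1], [337.0, 290.6]] sep 173.7 top [[469.0, 351.0], [540.0, 348.0]]
w1 230 [290, 291, 292, 293, 294, 295, 296,
[... 479 characters left out ...]
97, 331, 332, 333, 334, 335, 336, 337, 338, 339]
w7 280 [289, 290, 291, 292, 293, 294, 295, 296, 297, 326, 327, 328, 329, 330, 331, 332, 333, 334, 335, 336, 337, 338, 339]
w10 230 [283, 284, 285, 286, 287, 288, 289, 290, 291, 326, 327, 328, 329, 330, 331, 332, 333, 334, 335, 336, 337, 338, 339]
w10 256 [283, 284, 285, 286, 287, 288, 289, 290, 291, 331, 332, 333, 334, 335, 336, 337, 338, 339]
w10 280 [283, 284, 285, 286, 287, 288, 289, 290, 291, 326, 327, 328, 329, 330, 331, 332, 333, 334, 335, 336, 337, 338, 339]
288 [187 189 191 191 190 166 103  53  56  60  61  50  29  48 162 192 184 182
 183 182 183 184] [ 90  91  91  68  51  34  18  26  53  63  62  63  53 124 174 186 181 184
 183 182 180]
```

Run:
```python
from h import *
to(frame(520,-216,186,41)); to(frame(453.8,-203.8,150,91.6))
```

```text
t 30.9 [ 572.9 -228.4  186.4] [-1.7991e+02  1.6000e-01  1.6600e+00] f [0.1 0.2 0.9] gap 85.4 grip 0.0 j [-27.  12.  85.   0.  83.  62.]
0 [-5.25, -1.39, 0.06, -0.15, 0.13, -39.34]
t 30.9 [ 572.9 -228.4  186.4] [-1.7991e+02  1.6000e-01  1.6600e+00] f [0.1 0.2 0.9] gap 85.4 grip 0.0 j [-27.  12.  85.   0.  83.  62.]
0 [-11.82, -2.8, 3.68, -0.2, 0.06, -89.94]
```

Request:
{"op": "play_rows", "data": {
  "motion": [
    [[-0.8,-0.3,0,0,0,-6],[-2,-0.6,0,0,0,-14],[-3.2,-0.9,0,0,0,-22],[-4.3,-1.2,0,0,0,-30],[-5.3,-1.4,0,0,0,-38]]
  ],
  "jaw": 0.35
}}

```text
time: 31.4
tool_pos: [519.3, -215.9, 187.0]
tcp_rot: [-179.9, 0.1, 40.0]
ft_force: [0.7, 0.3, 0.2]
finger_gap: 29.9
grip_force: 0.0
```

Request:
{"op": "play_rows", "data": {
  "motion": [
    [[0,0,0,0,0,-8],[0,0,0,0,0,-16],[0,0,0,0,0,-24],[0,0,0,0,0,-32],[0,0,0,0,0,-40]]
  ]
}}

```text
time: 31.9
tool_pos: [519.8, -216.1, 187.0]
tcp_rot: [-179.9, -0.0, 80.0]
ft_force: [0.5, 0.6, -0.4]
finger_gap: 29.8
grip_force: 0.0
```

Request:
{"op": "play_rows", "data": {
  "motion": [
    [[0,0,0,0,0,-6],[0,0,0,0,0,-12],[0,0,0,0,0,-12],[0,0,0,0,0,-12]]
  ]
}}

```text
time: 32.3
tool_pos: [520.0, -216.2, 187.4]
tcp_rot: [-179.9, -0.1, 91.5]
ft_force: [0.3, 0.3, -0.6]
finger_gap: 30.1
grip_force: 0.0
```

Run:
```python
from h import *
to(frame(453.8,-203.8,100,91.6))
```

```text
t 32.3 [ 520.  -216.2  187.4] [-1.7991e+02 -5.0000e-02  9.1490e+01] f [ 0.3  0.3 -0.6] gap 30.1 grip 0.0 j [-28.   3.  94.   0.  82. -29.]
0 [1.4, -6.57, 8.75, -0.09, -0.05, -0.11]
```

Request:
{"op": "play_rows", "data": {
  "motion": [
    [[0.5,-2,0,0,0,-0.1],[1,-5,0.5,0,0,-0.1],[1.4,-6.5,3,0,0,-0.1],[1.4,-6.55,6,0,0,-0.1],[1.4,-6.55,8.5,0,0,-0.1]]
  ]
}}

```text
time: 32.8
tool_pos: [453.7, -204.0, 101.9]
tcp_rot: [-180.0, -0.0, 91.6]
ft_force: [0.1, 0.3, -0.4]
finger_gap: 29.6
grip_force: 0.0
```

Request:
{"op": "play_rows", "data": {
  "motion": [
    [[0,0,0,0,0,0],[0,0,0,0,0,0],[0,0,0,0,0,0],[0,0,0,0,0,0]]
  ]
}}

```text
time: 33.2
tool_pos: [455.6, -204.8, 104.9]
tcp_rot: [179.9, 0.1, 91.7]
ft_force: [-0.3, -0.9, -0.7]
finger_gap: 29.6
grip_force: 0.0
```

Run:
```python
from h import *
p=wrist(); pickle.dump(p,open("w11.pkl","wb")); to(frame(453.8,-203.8,39,91.6))
g=cv2.cvtColor(p["pixels"],cv2.COLOR_RGB2GRAY).astype(int)
for v in (130,150,170): 
    i=np.where(g[v]<75)[0]; s=np.split(i,np.where(np.diff(i)>1)[0]+1); print(v,[(int(a[0]),int(a[-1])) for a in s if len(a)>3])
S=frame(574.4,-228.5,0,1.6)
for deg in (14,17,20,23,26):
    a=np.radians(deg); q=proj(p,[(S@[-40-85*np.cos(a),y,30+85*np.sin(a),1])[:3] for y in (60,45,30)]); w=proj(p,[(S@[-40-85*np.cos(a)+d,50,30+85*np.sin(a),1])[:3] for d in(-5,5)]); print(deg,q.round(1).tolist(),w[:,0].round(1))
```

```text
t 33.25 [ 455.4 -204.8  104.6] [1.7991e+02 5.0000e-02 9.1740e+01] f [ 0.8  0.4 -0.2] gap 29.9 grip 0.0 j [-30.  -3. 109.   0.  73. -32.]
0 [0.11, -0.17, 6.56, 0.09, 0.05, 0.14]
130 [(307, 496)]
150 [(243, 247), (250, 257), (307, 491)]
170 [(244, 256), (306, 486)]
14 [[248.6, 158.7], [248.7, 180.0], [248.7, 200.4]] [241.4 255.9]
17 [[250.2, 160.0], [250.3, 181.6], [250.3, 202.4]] [242.9 257.6]
20 [[252.3, 161.3], [252.3, 183.3], [252.3, 204.5]] [244.7 259.8]
23 [[254.7, 162.6], [254.7, 185.1], [254.7, 206.6]] [247.  262.4]
26 [[257.7, 163.9], [257.6, 186.8], [257.5, 208.8]] [249.8 265.5]
```

Request:
{"op": "play_rows", "data": {
  "motion": [
    [[0.1,-0.25,1.5,0,0,0],[0.1,-0.25,3.5,0,0,0],[0.1,-0.25,5.5,0,0,0],[0.1,-0.25,6.6,0,0,0],[0.1,-0.25,6.6,0,0,0]]
  ]
}}

```text
time: 33.75
tool_pos: [450.1, -202.3, 34.7]
tcp_rot: [-179.8, -0.1, 91.8]
ft_force: [-1.1, 0.1, 0.1]
finger_gap: 29.8
grip_force: 0.0
```

Request:
{"op": "play_rows", "data": {
  "motion": [
    [[0,0,0,0,0,0],[0,0,0,0,0,0],[0,0,0,0,0,0]]
  ]
}}

```text
time: 34.05
tool_pos: [452.6, -203.7, 38.2]
tcp_rot: [179.9, 0.0, 91.8]
ft_force: [0.2, 0.1, -0.9]
finger_gap: 30.4
grip_force: 0.0
```

Run:
```python
from h import *
to(frame(452.6,-203.8,36,91.6))
```

```text
t 34.05 [ 452.6 -203.7   38.2] [1.7994e+02 4.0000e-02 9.1760e+01] f [ 0.2  0.1 -0.9] gap 30.4 grip 0.0 j [-30.   2. 112.  -0.  66. -32.]
0 [-0.01, -0.0, 0.22, 0.06, 0.04, 0.16]
```

Down 2 mm, then close gently on the bar.

Request:
{"op": "play_rows", "data": {
  "motion": [
    [[0,0,0.2,0,0,0],[0,0,0.2,0,0,0],[0,0,0.2,0,0,0]]
  ]
}}

```text
time: 34.35
tool_pos: [451.8, -203.2, 35.1]
tcp_rot: [-180.0, -0.0, 91.8]
ft_force: [0.3, -0.4, -0.5]
finger_gap: 29.8
grip_force: 0.0
```

Request:
{"op": "play_rows", "data": {
  "motion": [
    [[0,0,0,0,0,0],[0,0,0,0,0,0],[0,0,0,0,0,0],[0,0,0,0,0,0],[0,0,0,0,0,0]]
  ],
  "jaw": 0,
  "squeeze": 25
}}

```text
time: 34.85
tool_pos: [451.5, -203.3, 35.0]
tcp_rot: [-179.9, -0.0, 91.8]
ft_force: [-3.6, -1.4, 2.4]
finger_gap: 9.0
grip_force: 24.4
```

Run:
```python
from h import *
to(frame(452.6,-203.8,36,91.6))
```

```text
t 34.85 [ 451.5 -203.3   35. ] [-1.7993e+02 -3.0000e-02  9.1760e+01] f [-3.6 -1.4  2.4] gap 9.0 grip 24.4 j [-30.   2. 112.  -0.  65. -32.]
0 [-0.05, 0.11, -0.1, -0.07, -0.03, 0.16]
```

Request:
{"op": "play_rows", "data": {
  "motion": [
    [[0,0.18,-0.56,0,0,0],[0,0.41,-1.11,0,0,0],[0,0.67,-1.65,0,0,0],[0,0.96,-2.16,0,0,0],[0,1.29,-2.65,0,0,0]]
  ]
}}

```text
time: 35.35
tool_pos: [465.0, -202.9, 62.0]
tcp_rot: [-180.0, -0.0, 91.8]
ft_force: [0.2, -2.4, -7.1]
finger_gap: 9.1
grip_force: 24.3
```

Request:
{"op": "play_rows", "data": {
  "motion": [
    [[0,0,0,0,0,0],[0,0,0,0,0,0]]
  ]
}}

```text
time: 35.55
tool_pos: [465.3, -202.9, 62.3]
tcp_rot: [180.0, -0.0, 91.8]
ft_force: [-1.3, 0.5, 0.7]
finger_gap: 9.0
grip_force: 24.9
```

Request:
{"op": "play_rows", "data": {
  "motion": [
    [[0,0.37,-0.47,0,0,0],[0,0.76,-0.91,0,0,0],[0,1.19,-1.32,0,0,0],[0,1.64,-1.7,0,0,0],[0,2.12,-2.05,0,0,0]]
  ]
}}

```text
time: 36.05
tool_pos: [485.7, -202.4, 82.6]
tcp_rot: [-179.9, -0.0, 91.8]
ft_force: [-6.7, -2.4, 1.2]
finger_gap: 8.8
grip_force: 24.5
```

Request:
{"op": "play_rows", "data": {
  "motion": [
    [[0,0.5,-0.31,0,0,0],[0,1.03,-0.59,0,0,0],[0,1.57,-0.83,0,0,0],[0,2.13,-1.04,0,0,0],[0,2.7,-1.2,0,0,0]]
  ]
}}

```text
time: 36.55
tool_pos: [513.5, -201.7, 95.4]
tcp_rot: [-180.0, 0.0, 91.8]
ft_force: [-6.3, -1.8, 4.9]
finger_gap: 9.2
grip_force: 25.1
```

Request:
{"op": "play_rows", "data": {
  "motion": [
    [[0,0,0,0,0,0],[0,0,0,0,0,0]]
  ]
}}

```text
time: 36.75
tool_pos: [514.4, -201.7, 95.7]
tcp_rot: [179.9, 0.0, 91.8]
ft_force: [-1.3, -1.1, 6.2]
finger_gap: 8.7
grip_force: 25.1
```

Request:
{"op": "play_rows", "data": {
  "motion": [
    [[0,0.58,-0.12,0,0,0],[0,1.17,-0.21,0,0,0],[0,1.76,-0.25,0,0,0],[0,2.35,-0.25,0,0,0],[0,2.94,-0.21,0,0,0]]
  ]
}}

```text
time: 37.25
tool_pos: [543.1, -200.8, 96.8]
tcp_rot: [180.0, 0.0, 91.8]
ft_force: [-3.0, -2.8, -1.9]
finger_gap: 8.7
grip_force: 24.8
```

Request:
{"op": "play_rows", "data": {
  "motion": [
    [[0,0.59,0.08,0,0,0],[0,1.17,0.21,0,0,0],[0,1.74,0.37,0,0,0],[0,2.3,0.57,0,0,0],[0,2.3,0.57,0,0,0]]
  ]
}}

```text
time: 37.75
tool_pos: [566.3, -200.0, 90.1]
tcp_rot: [180.0, 0.0, 91.8]
ft_force: [0.5, -5.6, 0.2]
finger_gap: 9.1
grip_force: 24.9
```

Request:
{"op": "play_rows", "data": {
  "motion": [
    [[0,0,0,0,0,0],[0,0,0,0,0,0]]
  ]
}}

```text
time: 37.95
tool_pos: [566.0, -200.0, 90.3]
tcp_rot: [180.0, 0.0, 91.8]
ft_force: [1.6, -4.8, 0.0]
finger_gap: 8.9
grip_force: 24.9
```

Request:
{"op": "play_rows", "data": {
  "motion": [
    [[0,0.2,0.09,0,0,0],[0,0.4,0.18,0,0,0],[0,0.5,0.23,0,0,0],[0,0.5,0.23,0,0,0]]
  ]
}}

```text
time: 38.35
tool_pos: [570.6, -199.9, 88.1]
tcp_rot: [-180.0, -0.0, 91.8]
ft_force: [-1.6, -5.2, 1.1]
finger_gap: 9.0
grip_force: 25.1
```

Request:
{"op": "play_rows", "data": {
  "motion": [
    [[0,0.1,0.05,0,0,0],[0,0.2,0.1,0,0,0],[0,0.2,0.1,0,0,0]]
  ]
}}

```text
time: 38.65
tool_pos: [571.5, -199.8, 87.5]
tcp_rot: [-179.8, -0.0, 91.8]
ft_force: [-9.7, -3.0, 8.7]
finger_gap: 9.1
grip_force: 25.9
```

Request:
{"op": "play_rows", "data": {
  "motion": [
    [[0,0.1,0.05,0,0,0],[0,0.1,0.05,0,0,0],[0,0.1,0.05,0,0,0]]
  ]
}}

```text
time: 38.95
tool_pos: [571.6, -199.8, 87.3]
tcp_rot: [-179.7, -0.0, 91.7]
ft_force: [-15.9, -2.5, 15.6]
finger_gap: 8.5
grip_force: 26.6
```

Request:
{"op": "play_rows", "data": {
  "motion": [
    [[0,-0.08,-0.05,0,0,0],[0,-0.08,-0.05,0,0,0]]
  ]
}}

```text
time: 39.15
tool_pos: [571.5, -199.8, 87.5]
tcp_rot: [-179.8, -0.0, 91.7]
ft_force: [-9.4, -3.6, 9.9]
finger_gap: 8.9
grip_force: 26.0
```

Request:
{"op": "play_rows", "data": {
  "motion": [
    [[0,0,0,0,0,0],[0,0,0,0,0,0],[0,0,0,0,0,0]]
  ],
  "jaw": 0.35
}}

```text
time: 39.45
tool_pos: [572.6, -198.9, 86.7]
tcp_rot: [-180.0, -0.1, 91.8]
ft_force: [-0.6, -0.3, 0.3]
finger_gap: 30.2
grip_force: 0.0
```

Request:
{"op": "play_rows", "data": {
  "motion": [
    [[0,0,-0.5,0,0,0],[0,0,-2,0,0,0],[0,0,-5,0,0,0],[0,0,-8.5,0,0,0],[0,0,-11,0,0,0]]
  ]
}}

```text
time: 39.95
tool_pos: [573.5, -199.9, 201.3]
tcp_rot: [179.8, 0.1, 91.8]
ft_force: [0.4, -0.5, 0.1]
finger_gap: 30.4
grip_force: 0.0
```

Request:
{"op": "play_rows", "data": {
  "motion": [
    [[0,-1,-1,0,0,5],[-2,-2,-2,0,0,13],[-3,-3,-2,0,0,21],[-4,-3,-2,0,0,29],[-5,-3,-2,0,0,37]]
  ]
}}

```text
time: 40.45
tool_pos: [544.3, -251.1, 219.1]
tcp_rot: [179.9, -0.0, 54.4]
ft_force: [-0.7, -0.3, 0.1]
finger_gap: 30.2
grip_force: 0.0
```

Run:
```python
from h import *
to(frame(573,-228.5,195,1.6))
```

```text
t 40.45 [ 544.3 -251.1  219.1] [ 1.7992e+02 -2.0000e-02  5.4420e+01] f [-0.7 -0.3  0.1] gap 30.2 grip 0.0 j [-30.   8.  86.   0.  86.   6.]
0 [3.51, 1.02, 2.41, 0.06, -0.05, 52.82]
```

Request:
{"op": "play_rows", "data": {
  "motion": [
    [[0.5,0.2,0.2,0,0,7],[1.3,0.4,0.6,0,0,15],[2,0.6,1,0,0,23],[2.8,0.8,1.3,0,0,31],[3.5,1,1.5,0,0,39]]
  ],
  "jaw": 1
}}

```text
time: 40.95
tool_pos: [573.0, -227.5, 203.4]
tcp_rot: [180.0, -0.0, 15.4]
ft_force: [-0.0, -0.4, 0.3]
finger_gap: 85.2
grip_force: 0.0
```

Request:
{"op": "play_rows", "data": {
  "motion": [
    [[0,0,0,0,0,7],[0,0,0,0,0,13.8],[0,0,0,0,0,13.8],[0,0,0,0,0,13.8],[0,0,0,0,0,13.8]]
  ]
}}

```text
time: 41.45
tool_pos: [572.6, -227.8, 202.7]
tcp_rot: [-180.0, -0.0, 2.1]
ft_force: [0.1, -0.7, 0.1]
finger_gap: 85.2
grip_force: 0.0
```

Run:
```python
from h import *
from bench import optics
p=wrist(); pickle.dump(p,open("w12.pkl","wb")); P=frame(575.3,-229.1,64,1.3); to(P)
Q=fit(p,P,110,64,4); print(fit.cost)
def prof(P,a,b,n):
    g=cv2.cvtColor(p["pixels"],cv2.COLOR_RGB2GRAY).astype(float)
    return map_coordinates(g,[*(proj(p,np.linspace(a,b,n)@P[:3,:3].T+P[:3,3])[:,::-1].T)],order=1).astype(int).tolist()
for y in (-20,20): print("+x 50..66",prof(P,[50,y,0],[66,y,0],33)); print("-x -66..-50",prof(P,[-66,y,0],[-50,y,0],33))
for x in (-30,30): print("+y 26..38",prof(P,[x,26,0],[x,38,0],25)); print("-y -38..-26",prof(P,[x,-38,0],[x,-26,0],25))
S=frame(574.4,-228.5,0,1.6)
print("bar",[prof(S,[-20,y,105.4],[20,y,105.4],41) for y in (40,-40)])
```

```text
t 41.5 [ 572.5 -227.8  202.5] [-1.7999e+02  1.0000e-02  2.0800e+00] f [-0.1  0.4  0.7] gap 85.5 grip 0.0 j [-26.  11.  85.   0.  85.  61.]
0 [0.27, 0.15, 13.85, -0.01, 0.01, 0.78]
fit [ 575.5 -229.2   64. ] yaw 1.54 dq [ 0.22 -0.15  0.24] {'+x': (0.76, 30), '-x': (0.48, 30), '+y': (0.26, 27), '-y': (0.25, 27)}
0.509858028872205
+x 50..66 [77, 76, 75, 75, 77, 77, 77, 77, 76, 75, 76, 80, 87, 95, 96, 96, 96, 96, 94, 92, 88, 80, 69, 54, 38, 32, 29, 29, 30, 30, 30, 29, 29]
-x -66..-50 [182, 182, 183, 183, 182, 181, 180, 177, 176, 177, 178, 178, 178, 177, 177, 170, 161, 161, 174, 182, 173, 164, 161, 158, 158, 160, 161, 161, 160, 160, 160, 161, 161]
+x 50..66 [79, 79, 78, 78, 79, 79, 79, 78, 78, 77, 75, 83, 94, 95, 97, 97, 98, 98, 96, 94, 91, 88, 70, 53, 40, 31, 29, 28, 26, 27, 30, 30, 30]
-x -66..-50 [175, 175, 175, 175, 175, 175, 176, 176, 177, 179, 181, 183, 183, 184, 180, 175, 174, 178, 178, 174, 169, 163, 157, 154, 152, 151, 151, 151, 151, 152, 151, 151, 151]
+y 26..38 [148, 149, 149, 149, 149, 149, 148, 146, 145, 143, 134, 118, 96, 69, 55, 56, 57, 57, 58, 57, 57, 58, 58, 57, 57]
-y -38..-26 [62, 61, 61, 62, 63, 62, 61, 61, 62, 64, 67, 96, 124, 146, 168, 166, 164, 164, 163, 162, 162, 161, 160, 160, 159]
+y 26..38 [147, 147, 147, 148, 148, 148, 147, 147, 146, 146, 141, 124, 96, 50, 26, 29, 31, 31, 32, 33, 36, 38, 38, 37, 36]
-y -38..-26 [30, 30, 30, 31, 32, 30, 29, 31, 32, 32, 44, 81, 114, 142, 157, 157, 157, 157, 157, 157, 158, 159, 159, 159, 157]
bar [[58, 59, 58, 58, 58, 58, 57, 60, 59, 58, 57, 57, 57, 55, 51, 53, 57, 59, 57, 54, 48, 42, 35, 30, 44, 57, 60, 57, 57, 58, 58, 57, 55, 55, 55, 57, 59, 60, 56, 55, 59], [64, 65, 66, 64, 63, 64, 63, 63, 64, 63, 64, 63, 60, 52, 51, 55, 60, 63, 59, 54, 45, 40, 34, 32, 49, 61, 61, 61, 60, 62, 62, 62, 61, 65, 62, 61, 60, 61, 61, 60, 61]]
```

```bash
python3 -c "
from bench import job; print(job.hand_in())"
```

```text
the job is handed in; nothing more can be done
None
```

The job is handed in at about 41.5 s: both trays and the pressure plate are stacked, within about 1 mm of square by the wrist camera. The yoke was pushed over until it stalled at about 16 N, which I took as the stop. The bar measured about 1.3 mm short of the pile's middle, roughly the measuring error, and the arm never came near the glassware.

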